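# Lay out the microscope tray

## Robot

A 6-joint arm with a two-finger parallel gripper is mounted at the origin on the work surface. World frame = base frame: x ahead of the robot, y to its left, z up, the work surface at z = 0. Lengths are in m, angles in rad, forces in N, time in s.
With the tool pointing down it reaches from about 0.325 to 0.9 m from the base axis. Payload 6.1 kg.
Tool frame: the origin (TCP) lies at the very end of the fingers, on their centre line; the grasp point (between the pads) lies 19 mm behind it (env.grip_point_offset is the distance from the TCP to the grasp point, in m); z points along the fingers, y is the direction in which the jaws open and shut (so a half turn about z gives the same grasp; the last joint's range is limited). The gripper opens to 85 mm and grips with 20 to 120 N. Pads are 22 mm wide; open, the fingers measure 114 mm over their backs; the gripper's body (76 mm by 85 mm) begins 54 mm behind the grasp point. The pads swing forward as they close: fully open they stand 13 mm farther back than shut.
Start: joints at [1.114, 0.22, 1.526, -0, 1.395, -0.126], TCP at [0.203, 0.591, 0.231] pointing down, gripper open.
Joint ranges: [-2.98, 2.98], [-0.91, 2.08], [0.09, 2.57], [-1.24, 4.39], [0.2, 2.65], [-2.68, 2.68]. Speed limits (rad/s): [2.57, 2.57, 3.01, 3.14, 3.14, 3.14].

## Interface

Orientations are given as a unit quaternion [w, x, y, z].
In Python, from station import env gives the robot as it stands.
- The arm moves only by the shell command python3 -m creep 'ROWS'. ROWS is JSON, a list of rows, each an object with "delta_pos": the shift along the world's x, y, z in cm, a list of three; "dr": the turn, a rotation vector about the world's x, y, z in rad, a list of three; "jaw": the closure, from 0 (fully open) to 1 (shut). In form: [{"delta_pos": [dx, dy, dz], "dr": [ax, ay, az], "jaw": jaw}, ...]. A call has 1 to 5 rows; each row shifts and turns the commanded pose from where the row before left it; what a row does not reach is not made up. A row lasts 1/10 s, in which the tool goes at most 50 mm and 8.59 degrees, less where a joint would pass 70% of its speed; a pose out of reach is approached as far as the arm can. A call with a gripper value outside its range is refused whole. The fingers move at their own pace and stop on an object; the grip force is fixed at half the most. Time passes only in rows, so rows that do not move let the fingers close. It gives the time, the measured TCP pose, the force and the opening at its end, in the units of the state.
- env.state(): the state, without advancing time (a new reading comes with each control period).
- env.snapshot(name): name is "scene" or "side" or "wrist"; returns (picture, depth): 480x640x3 uint8, red, green, blue; 480x640 float32, m along the optical axis (not along the pixel's ray), 0 where there is no reading.
- env.camera_info(name): a dict with "camera_matrix" (3x3 intrinsics, pixels), "camera_from_world" (4x4, takes a point from world to camera coordinates). Camera axes: x right, y up, looking along -z (the intrinsics and any distortion apply to the point x, -y, -z); pixel columns grow to the right and rows downward; lengths in m; the calibration is good to about 2 mm. A picture is of the moment at which its call begins: read the wrist's pose just before it. camera_info takes no time and is no camera call; for the wrist camera it gives the pose at the moment of the call.
- env.hand_in(): hands the job in, once; it reports no verdict.
The state is a dict: "time_s": time; "qpos": joint angles; "qvel": joint speeds; "effort": joint torques, N m; "tcp_pos": TCP position; "tool_rot": TCP orientation; "contact_force": force on the tool from outside, world axes, zero at the start; "torque": the same for the moment, N m; "gripper_width": finger opening in m.
Only numpy, scipy, OpenCV 4.12 (cv2) and the standard library are available. Lean on these libraries where they do the work, as an engineer would, in place of code of your own. Each camera call takes 0.05 s, during which the arm holds its last target.

## Task

Lay out the steel tray for the next microscope session. First draw the bottom slide case straight out from under the stack in the feeder, without disturbing the lenses, and lay it flat along the black rubber pad, centred on it; then gently stand the slim objective in the smallest cup, the stubby objective in the middle-sized cup and the eyepiece in the largest cup, upright as they are now. Leave the empty spacer sleeve and the loose slide case on the table where they are, and do not drop or knock over any of the lenses.

Things in the scene. Friction and masses are not known exactly. Their poses are not given: they have to be found in the camera images.
- slim_mid (a point): Slim microscope objective, aluminium and steel, 66 mm tall, lens end up: straight barrel 26 mm in diameter for the lowest 44 mm, then a cone narrowing to 12 mm at the top. About 0.13 kg. Stands upright on the table at the start, its z axis up. The point lies on its axis, half-way up (33 mm above its underside). Belongs in cup_small.
- stubby_mid (a point): Stubby microscope objective, aluminium and steel, 58 mm tall, lens end up: barrel 36 mm in diameter for the lowest 44 mm, then a 22 mm diameter nose 14 mm tall with a glass lens on top. About 0.17 kg. Stands upright on the table at the start, its z axis up. The point lies on its axis, half-way up (29 mm above its underside). Belongs in cup_medium.
- eyepiece_mid (a point): Microscope eyepiece, 58 mm tall: black head 46 mm in diameter for the lowest 42 mm, then an aluminium 30 mm diameter tube 16 mm tall with a wide glass lens on top. About 0.15 kg. Stands upright on the table at the start, its z axis up. The point lies on its axis, half-way up (29 mm above its underside). Belongs in cup_large.
- case_mid (a point): Centre of the bottom slide case in the feeder: pale grey-blue box with a paper label, 100 (x) x 34 (y) x 10 mm, 0.05 kg, underside 4 mm above the table, two like it on top. Feeder: fixed magazine 109 x 45 x 52 mm tall. The case's -x end sticks out 36 mm, on a tongue 18 mm wide; pinch its long sides there. Drawn level along -x it is clear after 64 mm and the others drop; lifted or turned earlier it jams.
- pad (a point): Top centre of the black rubber pad on the fixed steel tray: 44 mm (x) x 110 mm (y), 8 mm above the table, z up. The case lies along it: case x along pad y, either way round. Tray 198 (x) x 238 (y) mm, edge 10 mm high, its centre 42 mm from here along +x. The cups stand in a row along y, 97 mm from here along +x, 72 mm apart, in changing order.
- cup_small: Smallest of three shallow black round cups, fixed on the tray: inside 42 mm in diameter, outside 50 mm. Origin: centre of its underside, 4 mm above the table; its inner floor is 6 mm and its rim 14 mm above the origin. Its x and y axes are parallel to the pad's.
- cup_medium: Middle-sized black round cup, fixed on the tray: inside 52 mm in diameter, outside 60 mm. Heights and origin as cup_small.
- cup_large: Largest black round cup, fixed on the tray: inside 62 mm in diameter, outside 70 mm. Heights and origin as cup_small.
- sleeve_mid (a point): Look-alike that stays on the table: an empty aluminium spacer sleeve, a plain straight tube 36 mm in diameter, 58 mm tall, with an open 24 mm bore right through and no lens. Stands upright; the point is its centre.
- loosecase_mid (a point): Look-alike that stays: a loose slide case like those in the feeder, 100 (x) x 34 x 10 mm, lying flat among the lenses; the point is its centre. Small things not part of the job stand there too (a flat glass dish, a dropper bottle, a rubber blower, up to 66 mm tall and 62 mm wide); neighbours' centres are at least 85 mm apart.
There are look-alikes about, which are no part of the job. What is shaped like the cup_medium but orange or purple is not meant.

How it is judged:
On the way, in this order (a step that is already met when the one before it is completed fails the run):
1. the bottom slide case, drawn from the feeder, lies released on the rubber pad, while the three lenses are still where they stood (horizontal distance between case_mid and pad below 0.015 m and z of case_mid in the frame of pad between 0.001 and 0.009 m and angle between the x axis of case_mid and the y axis of pad, either way round below 0.2 rad and angle between case_mid's own z axis and vertical below 0.1 rad and linear speed of case below 0.02 m/s and contact force between the fingers and case below 0.05 N and distance of each of slim_mid, stubby_mid, eyepiece_mid from where it was at the start of the episode below 0.03 m), for 0.2 s.
2. the slim objective, the stubby objective and the eyepiece stand each in its own cup (horizontal distance between slim_mid and cup_small below 0.012 m and z of slim_mid in the frame of cup_small between 0.035 and 0.043 m and angle between each of slim_mid, stubby_mid, eyepiece_mid's own z axis and vertical below 0.1 rad and linear speed of each of slim, stubby, eyepiece below 0.02 m/s and contact force between the fingers and slim below 0.05 N and horizontal distance between stubby_mid and cup_medium below 0.012 m and z of stubby_mid in the frame of cup_medium between 0.031 and 0.039 m and contact force between the fingers and stubby below 0.05 N and horizontal distance between eyepiece_mid and cup_large below 0.012 m and z of eyepiece_mid in the frame of cup_large between 0.031 and 0.039 m and contact force between the fingers and eyepiece below 0.05 N), for 0.2 s.
At the end, for the whole second after the job is handed in: Case flat on the pad: centre within 15 mm, length within 0.2 rad of the pad's. Slim objective in the small cup, stubby in the medium, eyepiece in the large: upright, on the floor, within 12 mm of centre. All released and at rest. Sleeve and loose case within 25 mm of where they were (all of step 2 and horizontal distance between case_mid and pad below 0.015 m and z of case_mid in the frame of pad between 0.001 and 0.009 m and angle between the x axis of case_mid and the y axis of pad, either way round below 0.2 rad and angle between case_mid's own z axis and vertical below 0.1 rad and linear speed of case below 0.02 m/s and contact force between the fingers and case below 0.05 N and distance of each of sleeve_mid, loosecase_mid from where it was at the start of the episode below 0.025 m); the robot touches nothing.
It fails at once if the spacer sleeve moved by more than 25 mm (distance of sleeve_mid from where it was at the start of the episode above 0.025 m).
It fails at once if the loose slide case moved by more than 25 mm (distance of loosecase_mid from where it was at the start of the episode above 0.025 m).
It fails at once if a lens knocked over (angle between any of slim_mid, stubby_mid, eyepiece_mid's own z axis and vertical above 0.7 rad).
It fails at once if a lens dropped (falling free faster than 0.7 m/s, some 25 mm) ((linear speed of slim above 0.7 m/s and contact force between the fingers and slim below 0.05 N) or (linear speed of stubby above 0.7 m/s and contact force between the fingers and stubby below 0.05 N) or (linear speed of eyepiece above 0.7 m/s and contact force between the fingers and eyepiece below 0.05 N)).
It also fails if it takes over 109 s, if anything falls off the work surface, if the arm or the gripper's body presses on something with over 40 N, if the wrist force passes 120 N, or if a joint passes its speed limit or range.

## Working session

There is one attempt and no reset: what is moved stays moved. The work goes in short steps, Python scripts to look and compute and a shell command to move; the robot and the scene stay as the last step left them, time stands still between calls to the robot, and variables do not carry over. Pictures are saved under pics/ and viewed, and the job is handed in when it is done.

```bash
ls; mkdir -p pics; cat > h.py <<'E'
from station import env
import numpy as np, cv2
def snap(n,f):
    ci=env.camera_info(n); p,d=env.snapshot(n)
    cv2.imwrite('pics/%s.png'%f,p[:,:,::-1]); np.savez('pics/%s.npz'%f,p=p,d=d,K=ci['camera_matrix'],T=ci['camera_from_world'])
    return p,d,ci
def load(f):
    z=np.load('pics/%s.npz'%f); return z['p'],z['d'],z['K'],z['T']
def cloud(d,K,T):
    v,u=np.mgrid[0:480,0:640]
    X=np.stack([(u-K[0,2])/K[0,0]*d,-(v-K[1,2])/K[1,1]*d,-d,np.ones_like(d)],-1)
    return (X@np.linalg.inv(T).T)[...,:3]
E
python3 - <<'E'
from h import *
for n in ['scene','side','wrist']:
    p,d,ci=snap(n,n+'0'); print(n,{k:(np.round(v,3).tolist() if not isinstance(v,str) else v) for k,v in ci.items()},(d>0).mean())
s=env.state();print(s)
E
```

```text
pics
scene {'camera_matrix': [[615.646, 0.0, 321.559], [0.0, 615.646, 236.411], [0.0, 0.0, 1.0]], 'camera_from_world': [[0.357, 0.934, -0.013, -0.193], [-0.695, 0.275, 0.664, 0.35], [0.624, -0.229, 0.747, -1.711], [0.0, 0.0, 0.0, 1.0]]} 0.995869140625
side {'camera_matrix': [[584.586, 0.0, 317.293], [0.0, 584.586, 242.354], [0.0, 0.0, 1.0]], 'camera_from_world': [[0.675, -0.738, -0.012, -0.37], [0.569, 0.509, 0.646, -0.345], [-0.471, -0.443, 0.763, -0.943], [0.0, 0.0, 0.0, 1.0]]} 0.9959049479166666
wrist {'camera_matrix': [[355.606, 0.0, 324.089], [0.0, 355.606, 239.259], [0.0, 0.0, 1.0]], 'camera_from_world': [[0.325, 0.946, -0.002, -0.624], [-0.903, 0.309, -0.298, 0.039], [-0.281, 0.099, 0.955, -0.38], [0.0, 0.0, 0.0, 1.0]]} 0.996025390625
{'time_s': 0.15, 'qpos': array([ 1.11391574e+00,  2.21048867e-01,  1.52735112e+00,  8.76367227e-06,
        1.39471411e+00, -1.26084987e-01]), 'qvel': array([ 0.00115612, -0.00064853, -0.00325764, -0.00270229, -0.0001208 ,
        0.00042717]), 'effort': array([ 3.60152999e-04, -4.97485292e+01, -3.89900744e+01, -2.98876566e-04,
        7.15958682e-03, -1.32209345e-05]), 'tcp_pos': array([0.20278015, 0.59069254, 0.23044666]), 'tool_rot': array([-2.22741365e-04,  1.64645428e-01,  9.86352525e-01, -7.27390993e-04]), 'contact_force': array([ 0.17470023, -0.09614362, -0.51101327]), 'torque': array([ 0.05563134, -0.0185883 , -0.07579185]), 'gripper_width': 0.08526880154645329}
```

View pics/scene0.png

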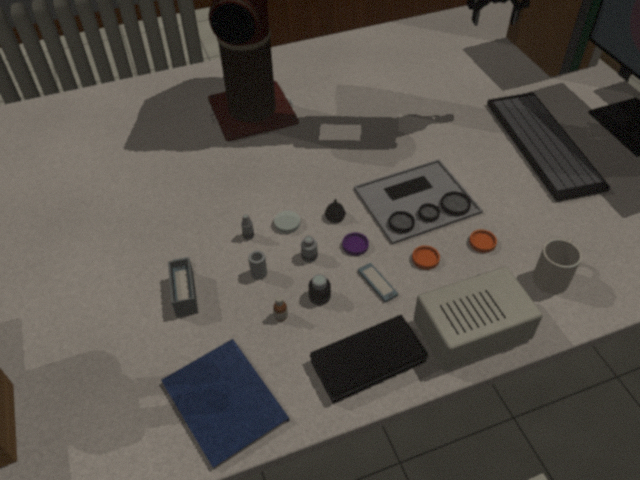

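View pics/side0.png

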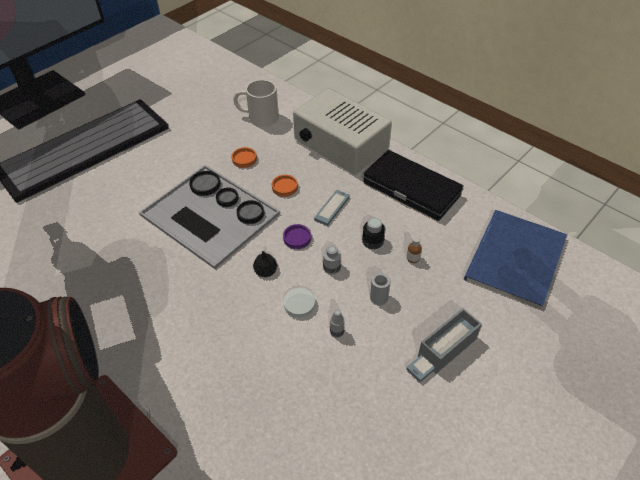

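View pics/wrist0.png

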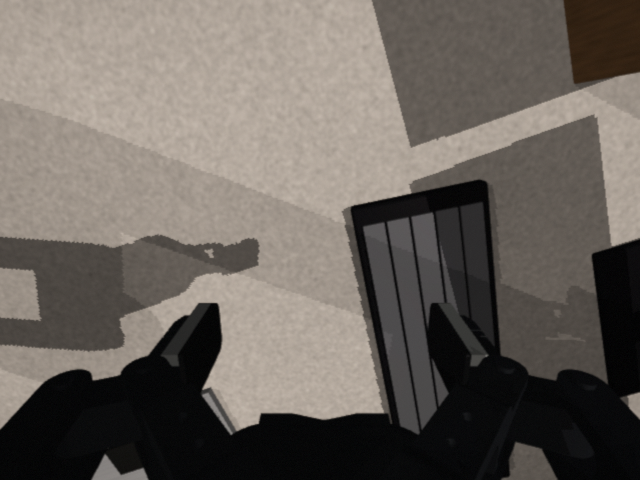

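```bash
cat > top.py <<'E'
from h import *
import sys
def topdown(names,x0,x1,y0,y1,res,out):
    W=int((y1-y0)/res);H=int((x1-x0)/res); hm=np.full((H,W),-1.);img=np.zeros((H,W,3),np.uint8)
    for f in names:
        p,d,K,T=load(f); X=cloud(d,K,T); m=(d>0)
        P=X[m];C=p[m][:,::-1]
        i=((x1-P[:,0])/res).astype(int); j=((y1-P[:,1])/res).astype(int)
        k=(i>=0)&(i<H)&(j>=0)&(j<W)&(P[:,2]<0.12)&(P[:,2]>-.02)
        o=np.argsort(P[k,2]); ii,jj,zz,cc=i[k][o],j[k][o],P[k,2][o],C[k][o]
        b=zz>hm[ii,jj]; hm[ii[b],jj[b]]=zz[b]; img[ii[b],jj[b]]=cc[b]
    return hm,img
if __name__=='__main__':
    for f in ['scene0','side0']:
        hm,img=topdown([f],0.0,0.9,-0.7,0.45,0.002,'')
        h8=np.clip(hm*1000/70*255,0,255).astype(np.uint8)
        c=cv2.applyColorMap(h8,cv2.COLORMAP_JET); c[hm<-.5]=0
        p=load(f)[0]
        cv2.imwrite('pics/top_%s.png'%f,c); print(c.shape)
        X=cloud(*load(f)[1:])
        for v in range(0,0):pass
        m=(hm>0.03)&(hm<0.075)
        n,l,s,ce=cv2.connectedComponentsWithStats(m.astype(np.uint8))
        for k in range(1,n):
            if s[k,4]>20: print(f,s[k,4],'x %.3f y %.3f'%(0.9-ce[k,1]*.002,0.45-ce[k,0]*.002),'z %.3f'%hm[l==k].max(), s[k,2:4]*2)
E
python3 top.py
```

```text
(450, 575, 3)
scene0 3637 x 0.845 y -0.022 z 0.042 [208 116]
scene0 174 x 0.732 y -0.660 z 0.075 [ 22 164]
scene0 99 x 0.686 y -0.142 z 0.066 [28 26]
scene0 249 x 0.670 y -0.053 z 0.064 [48 46]
scene0 89 x 0.608 y -0.316 z 0.057 [50 22]
scene0 645 x 0.546 y -0.311 z 0.058 [60 98]
scene0 139 x 0.561 y -0.151 z 0.064 [36 40]
scene0 138 x 0.560 y -0.035 z 0.062 [36 30]
scene0 74 x 0.466 y 0.061 z 0.059 [30 38]
scene0 82 x 0.452 y -0.142 z 0.070 [28 24]
(450, 575, 3)
side0 2017 x 0.835 y -0.037 z 0.040 [200 116]
side0 235 x 0.859 y 0.054 z 0.038 [60 60]
side0 65 x 0.776 y 0.245 z 0.074 [32 18]
side0 97 x 0.677 y -0.147 z 0.064 [26 28]
side0 230 x 0.658 y -0.057 z 0.063 [46 48]
side0 896 x 0.556 y -0.314 z 0.056 [ 62 118]
side0 149 x 0.557 y -0.154 z 0.061 [38 38]
side0 171 x 0.549 y -0.039 z 0.061 [36 38]
side0 87 x 0.458 y 0.057 z 0.055 [24 32]
side0 95 x 0.442 y -0.146 z 0.068 [26 26]
```

```bash
cat > rect.py <<'E'
from h import *
def rect(f,x0,x1,y0,y1,z,res):
    # orthographic view of plane z: rows: x decreasing downwards, cols: y decreasing right
    p,d,K,T=load(f)
    H=int((x1-x0)/res);W=int((y1-y0)/res)
    i,j=np.mgrid[0:H,0:W]; X=np.stack([x1-i*res,y1-j*res,np.full(i.shape,z),np.ones(i.shape)],-1)@T.T
    u=(K[0,0]*X[...,0]/-X[...,2]+K[0,2]).astype(np.float32); v=(K[1,1]*-X[...,1]/-X[...,2]+K[1,2]).astype(np.float32)
    return cv2.remap(p,u,v,cv2.INTER_CUBIC)[:,:,::-1]
E
python3 - <<'E'
from rect import *
out=[rect(f,0.4,0.7,-0.45,-0.2,0.014,0.0008) for f in ['scene0','side0']]
cv2.imwrite('pics/rf.png',cv2.convertScaleAbs(np.hstack(out),alpha=1.6))
out=[rect(f,0.35,0.75,0.1,0.4,0.008,0.001) for f in ['scene0','side0']]
cv2.imwrite('pics/rt.png',cv2.convertScaleAbs(np.hstack(out),alpha=1.6))
E
```

```text
(no output)
```

View pics/rf.png

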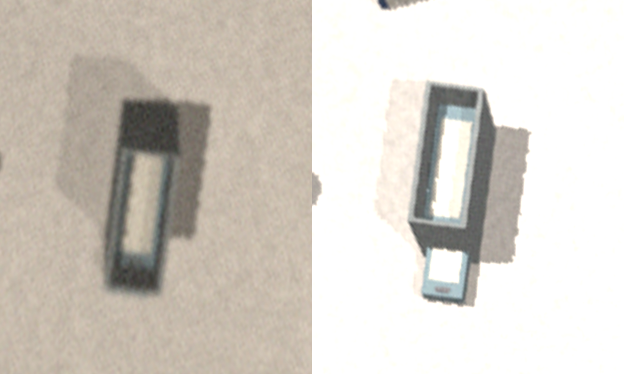

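View pics/rt.png

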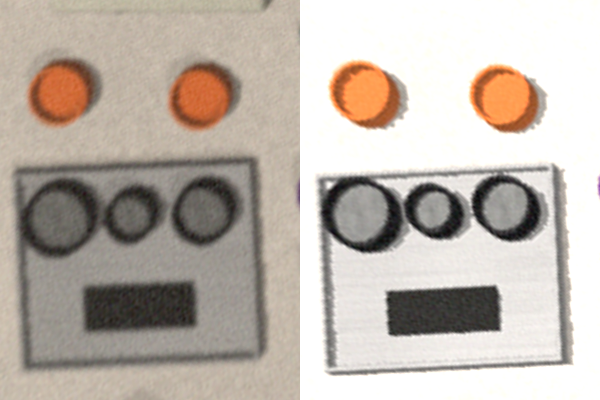

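```bash
python3 -m creep '[{"delta_pos":[2.7,-3.6,0],"dr":[0,0,0.11],"jaw":0},{"delta_pos":[2.7,-3.6,0],"dr":[0,0,0.11],"jaw":0},{"delta_pos":[2.7,-3.6,0],"dr":[0,0,0.11],"jaw":0},{"delta_pos":[2.7,-3.6,0],"dr":[0,0,0],"jaw":0},{"delta_pos":[2.7,-3.6,0],"dr":[0,0,0],"jaw":0}]'
python3 -m creep '[{"delta_pos":[2.7,-3.6,0],"dr":[0,0,0],"jaw":0},{"delta_pos":[2.7,-3.6,0],"dr":[0,0,0],"jaw":0},{"delta_pos":[2.7,-3.6,0],"dr":[0,0,0],"jaw":0},{"delta_pos":[2.7,-3.6,0],"dr":[0,0,0],"jaw":0},{"delta_pos":[0,0,0],"dr":[0,0,0],"jaw":0}]'
python3 - <<'E'
from h import *
snap('wrist','w1'); s=env.state(); print(s['qpos'],s['tcp_pos'],s['tool_rot'])
E
```

```text
time_s: 0.65
tcp_pos: [0.3386, 0.4095, 0.231]
tool_rot: [-0.0, 0.0, 1.0, -0.0]
contact_force: [0.5, 0.0, 0.3]
gripper_width: 0.0852
time_s: 1.15
tcp_pos: [0.4487, 0.263, 0.2312]
tool_rot: [0.0, 0.003, 1.0, -0.001]
contact_force: [0.4, 0.3, 0.2]
gripper_width: 0.0856
[ 3.83158928e-01 -3.20237522e-02  1.79780502e+00 -2.25267030e-04
  1.37621254e+00 -1.18199569e+00] [0.44723837 0.26493838 0.23106411] [-1.44219776e-04  2.79904753e-03  9.99996056e-01 -1.77884498e-04]
```

View pics/w1.png

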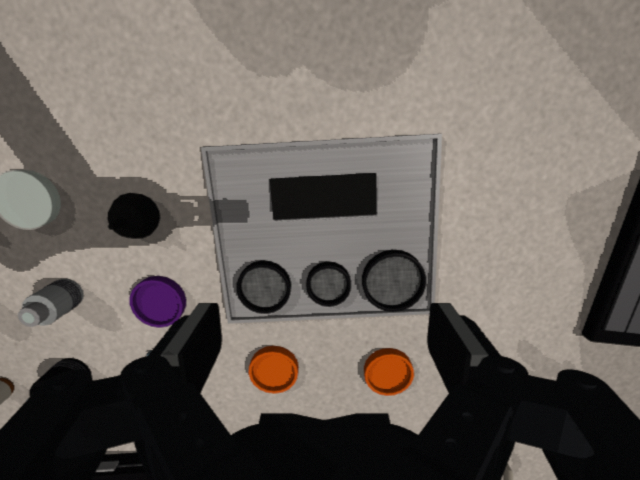

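```bash
python3 - <<'E'
from rect import *
K,T=load('w1')[2:]
print('cam',-(T[:3,:3].T@T[:3,3]))
def ray(f,u,v,z):
    p,d,K,T=load(f); R=T[:3,:3]; c=-R.T@T[:3,3]
    r=R.T@np.array([(u-K[0,2])/K[0,0],-(v-K[1,2])/K[1,1],-1]); return c+r*(z-c[2])/r[2]
# depth heights
p,d,K,T=load('w1'); X=cloud(d,K,T)
for n,(u,v) in dict(pad=(324,196),tray=(230,240),table=(230,90),cupS=(328,283),cupM=(264,286),cupL=(393,280),top=(393,252)).items(): print(n,np.round(X[v,u],4))
im=rect('w1',0.37,0.62,0.12,0.4,0.008,0.0005); cv2.imwrite('pics/r1.png',im)
E
```

```text
cam [0.37305539 0.26402031 0.3738104 ]
pad [0.4407 0.2626 0.0072]
tray [0.4891 0.1597 0.0042]
table [0.3374 0.172  0.0015]
cupS [0.5377 0.2664 0.0111]
cupM [0.5406 0.1951 0.0119]
cupL [0.5348 0.3386 0.0103]
top [0.4997 0.3357 0.0164]
```

View pics/r1.png

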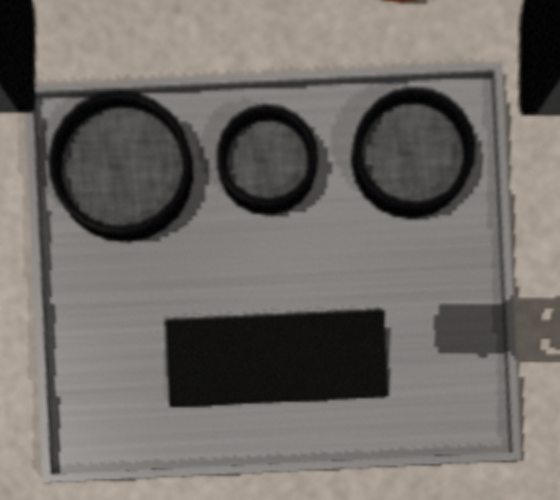

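```bash
cat > tray.py <<'E'
from rect import *
import sys
def pad(f):
    r=.0005; im=rect(f,0.37,0.62,0.12,0.4,0.008,r); g=im.max(2)
    lv=np.median(g[250:300]) # tray brightness
    m=(g<lv*0.5).astype(np.uint8); m=cv2.morphologyEx(m,cv2.MORPH_OPEN,np.ones((7,7)))
    n,l,s,c=cv2.connectedComponentsWithStats(m)
    for k in range(1,n):
        if 5000<s[k,4]<15000 and .4<.62-c[k,1]*r<.47:
            (cx,cy),(w,h),a=cv2.minAreaRect(np.argwhere(l==k)[:,::-1].astype(np.float32))
            print(f,'pad x %.4f y %.4f'%(.62-cy*r,.4-cx*r),w*r,h*r,a)
def cups(f):
    r=.0005; im=rect(f,0.37,0.62,0.12,0.4,0.018,r); g=cv2.GaussianBlur(im.max(2),(5,5),0)
    cv2.imwrite('pics/c_%s.png'%f,im)
    for R in (25,30,35):
        px=R/0.5
        h=cv2.HoughCircles(g[:280],cv2.HOUGH_GRADIENT,1,30,param1=80,param2=12,minRadius=int(px-2),maxRadius=int(px+2))
        if h is not None:
            for q in h[0][:4]: print(f,R,'x %.4f y %.4f r %.1f'%(.62-q[1]*r,.4-q[0]*r,q[2]/2))
for f in sys.argv[1:]: pad(f); cups(f)
E
python3 tray.py w1 scene0 side0
```

```text
w1 25 x 0.5378 y 0.2663 r 24.6
w1 25 x 0.5403 y 0.1947 r 24.6
w1 25 x 0.5353 y 0.3383 r 25.7
w1 30 x 0.5337 y 0.3378 r 29.8
w1 30 x 0.5403 y 0.1952 r 30.7
w1 30 x 0.5368 y 0.2722 r 30.7
w1 35 x 0.5343 y 0.3383 r 34.6
w1 35 x 0.5368 y 0.1898 r 35.7
side0 25 x 0.5368 y 0.2613 r 25.7
side0 25 x 0.5403 y 0.1908 r 25.1
side0 25 x 0.5343 y 0.3277 r 25.1
side0 30 x 0.5403 y 0.1908 r 29.6
side0 30 x 0.5347 y 0.2492 r 30.1
side0 35 x 0.5263 y 0.3238 r 34.6
```

```bash
python3 -m creep '[{"delta_pos":[1.0,-4.5,0.5],"dr":[0,0,0],"jaw":0},{"delta_pos":[1.0,-4.5,0.5],"dr":[0,0,0],"jaw":0},{"delta_pos":[1.0,-4.5,0.5],"dr":[0,0,0],"jaw":0},{"delta_pos":[1.0,-4.5,0.5],"dr":[0,0,0],"jaw":0},{"delta_pos":[1.0,-4.5,0.5],"dr":[0,0,0],"jaw":0}]'
python3 -m creep '[{"delta_pos":[1.0,-4.5,0.5],"dr":[0,0,0],"jaw":0},{"delta_pos":[1.0,-4.5,0.5],"dr":[0,0,0],"jaw":0},{"delta_pos":[0,0,0],"dr":[0,0,0],"jaw":0},{"delta_pos":[0,0,0],"dr":[0,0,0],"jaw":0}]'
python3 - <<'E'
from h import *
snap('wrist','w2'); s=env.state(); print(s['qpos'],s['tcp_pos'],s['tool_rot'])
E
```

```text
time_s: 1.7
tcp_pos: [0.4957, 0.0419, 0.2564]
tool_rot: [0.0, -0.001, 1.0, 0.0]
contact_force: [0.6, 0.8, -0.4]
gripper_width: 0.0854
time_s: 2.1
tcp_pos: [0.5159, -0.0475, 0.266]
tool_rot: [-0.0, 0.001, 1.0, 0.001]
contact_force: [-0.3, -0.1, 0.8]
gripper_width: 0.0849
[-2.43057311e-01 -5.90770038e-02  1.75858636e+00  8.01896320e-04
  1.44327103e+00 -1.81355125e+00] [ 0.5156837  -0.0466148   0.26581411] [-4.80784631e-04  2.02422359e-04  9.99999724e-01  5.28827152e-04]
```

View pics/w2.png

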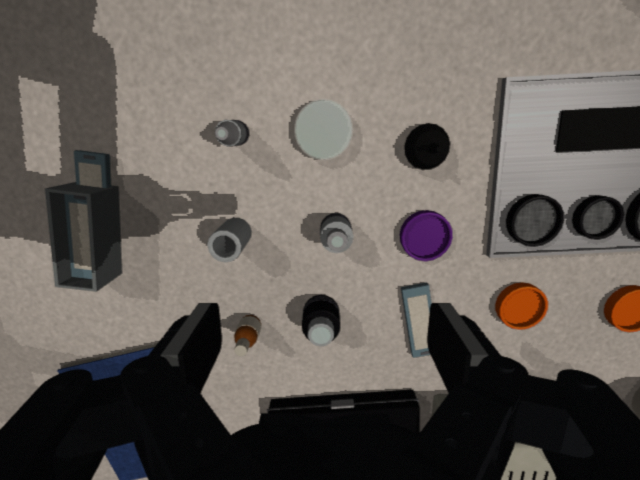

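```bash
python3 -m creep '[{"delta_pos":[-1.6,-4.3,0],"dr":[0,0,0],"jaw":0},{"delta_pos":[-1.6,-4.3,-1],"dr":[0,0,0],"jaw":0},{"delta_pos":[-1.6,-4.3,-1],"dr":[0,0,0],"jaw":0},{"delta_pos":[-1.6,-4.3,-1.5],"dr":[0,0,0],"jaw":0},{"delta_pos":[-1.6,-4.3,-1.5],"dr":[0,0,0],"jaw":0}]'
python3 -m creep '[{"delta_pos":[-1.6,-4.3,-1.5],"dr":[0,0,0],"jaw":0.3},{"delta_pos":[0,0,0],"dr":[0,0,0],"jaw":0.3},{"delta_pos":[0,0,0],"dr":[0,0,0],"jaw":0.3}]'
python3 - <<'E'
from h import *
snap('wrist','w3'); s=env.state(); print(s['qpos'],s['tcp_pos'],s['tool_rot'])
E
```

```text
time_s: 2.65
tcp_pos: [0.4361, -0.262, 0.2159]
tool_rot: [0.0, -0.001, 1.0, 0.0]
contact_force: [0.5, -0.2, -0.5]
gripper_width: 0.0856
time_s: 2.95
tcp_pos: [0.4201, -0.3044, 0.2005]
tool_rot: [-0.0, 0.0, 1.0, 0.001]
contact_force: [0.1, -0.3, 0.2]
gripper_width: 0.06
[-7.78417043e-01 -9.39663770e-03  1.83278060e+00  8.68667839e-04
  1.31907050e+00 -2.35002469e+00] [ 0.42070582 -0.3040887   0.20116889] [-1.12469932e-05 -2.97295249e-04  9.99999775e-01  6.02043630e-04]
```

View pics/w3.png

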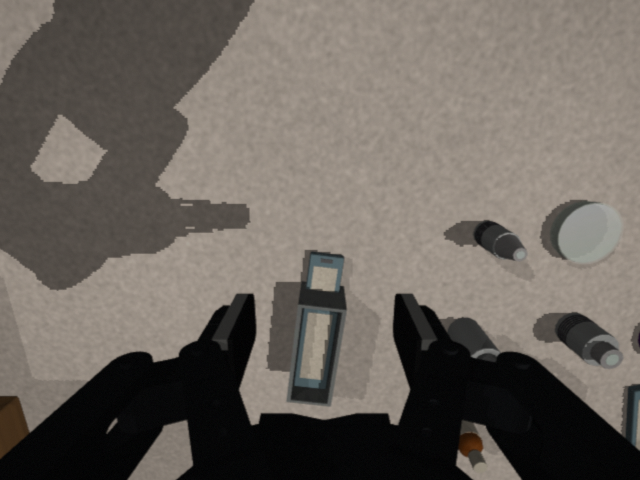

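```bash
python3 - <<'E'
from rect import *
a=rect('w3',0.43,0.53,-0.36,-0.26,0.014,0.00025); b=rect('w2',0.43,0.53,-0.36,-0.26,0.014,0.00025)
im=np.hstack([a,b]); cv2.imwrite('pics/r3.png',cv2.convertScaleAbs(im,alpha=1.8))
p,d,K,T=load('w3');X=cloud(d,K,T)
for u,v in [(325,265),(325,280),(318,340),(350,310),(280,260)]: print(np.round(X[v,u],4))
E
```

```text
[ 0.4739 -0.3031  0.0142]
[ 0.4896 -0.3031  0.0151]
[ 0.5457 -0.3102  0.0351]
[ 5.312e-01 -2.762e-01  5.000e-04]
[ 0.4737 -0.3494  0.0006]
```

View pics/r3.png

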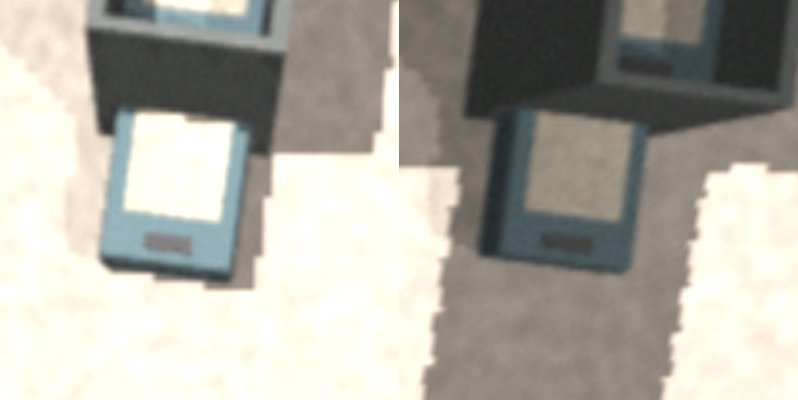

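```bash
python3 -m creep '[{"delta_pos":[1.5,0.05,-3.7],"dr":[0,0,-0.105],"jaw":0.3},{"delta_pos":[1.5,0.05,-3.7],"dr":[0,0,0],"jaw":0.3},{"delta_pos":[1.5,0.0,-3.7],"dr":[0,0,0],"jaw":0.3},{"delta_pos":[1.4,0.0,-3.0],"dr":[0,0,0],"jaw":0.3},{"delta_pos":[0,0,0],"dr":[0,0,0],"jaw":0.3}]'
python3 - <<'E'
from h import *
snap('wrist','w4'); s=env.state(); print(s['qpos'],s['tcp_pos'],s['tool_rot'])
E
```

```text
time_s: 3.5
tcp_pos: [0.4786, -0.3, 0.056]
tool_rot: [-0.003, 0.051, 0.999, 0.003]
contact_force: [-0.4, 0.4, 0.4]
gripper_width: 0.0594
[-7.01109998e-01  2.72942451e-01  1.81190239e+00  3.50536593e-04
  1.06147082e+00 -2.17029611e+00] [ 0.47908157 -0.30143848  0.05863153] [-0.001787    0.05086882  0.99870254  0.00155135]
```

View pics/w4.png

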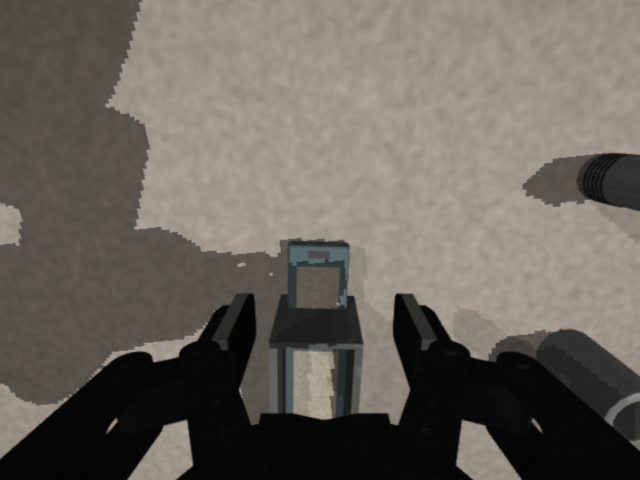

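```bash
python3 - <<'E'
from rect import *
a=rect('w4',0.43,0.53,-0.36,-0.26,0.014,0.00025)
cv2.imwrite('pics/r4.png',cv2.convertScaleAbs(np.hstack([a,rect('w4',0.43,0.53,-0.36,-0.26,0.004,0.00025)]),alpha=1.8))
s=env.state();print(s['tcp_pos'],s['tool_rot'])
E
```

```text
[ 0.47908157 -0.30143848  0.05863153] [-0.001787    0.05086882  0.99870254  0.00155135]
```

View pics/r4.png

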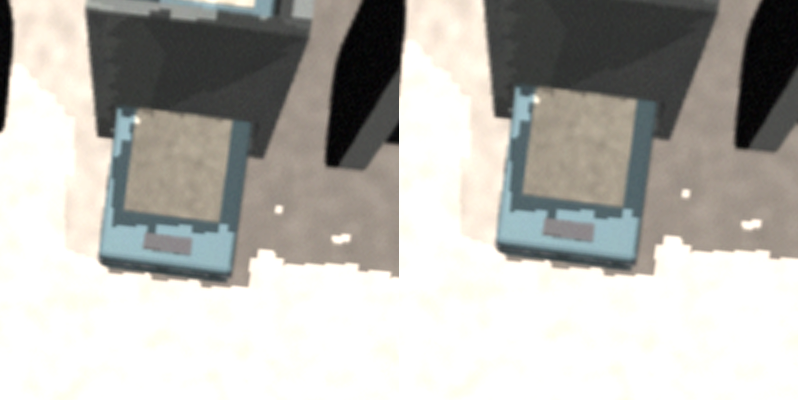

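```bash
python3 -m creep '[{"delta_pos":[0.2,0,-2.5],"dr":[0,0,0],"jaw":0.3},{"delta_pos":[0,0,-1.8],"dr":[0,0,0],"jaw":0.3},{"delta_pos":[0,0,-1.0],"dr":[0,0,0],"jaw":0.3},{"delta_pos":[0,0,-0.5],"dr":[0,0,0],"jaw":0.3},{"delta_pos":[0,0,0],"dr":[0,0,0],"jaw":0.3}]'
python3 -m creep '[{"delta_pos":[0,0,0],"dr":[0,0,0],"jaw":0.45},{"delta_pos":[0,0,0],"dr":[0,0,0],"jaw":0.45},{"delta_pos":[0,0,0],"dr":[0,0,0],"jaw":0.45}]'
python3 - <<'E'
from h import *
snap('wrist','w5'); snap('side','s5');s=env.state(); print(s['qpos'],s['tcp_pos'],s['tool_rot'])
p=load('s5')[0]; c=cv2.resize(p[290:420,370:530,::-1],None,fx=3,fy=3); a=load('w5')[0][200:420,180:460,::-1]
cv2.imwrite('pics/s5c.png',cv2.convertScaleAbs(c,alpha=1.3)); cv2.imwrite('pics/w5c.png',cv2.resize(a,None,fx=2,fy=2))
E
```

```text
time_s: 4.05
tcp_pos: [0.4814, -0.3049, 0.0033]
tool_rot: [0.0, 0.053, 0.999, -0.0]
contact_force: [-0.1, 0.3, 0.4]
gripper_width: 0.0598
time_s: 4.35
tcp_pos: [0.4814, -0.3053, 0.0031]
tool_rot: [0.001, 0.053, 0.999, -0.0]
contact_force: [-1.0, -0.0, -0.0]
gripper_width: 0.0466
[-7.03514429e-01  3.65455799e-01  1.82058310e+00  9.53912512e-06
  9.54931820e-01 -2.16839154e+00] [ 0.48119149 -0.30512602  0.00271812] [ 2.49809678e-04  5.29376021e-02  9.98597774e-01 -1.85231536e-04]
```

View pics/s5c.png

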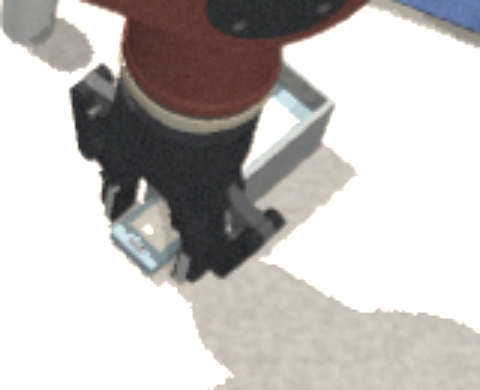

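View pics/w5c.png

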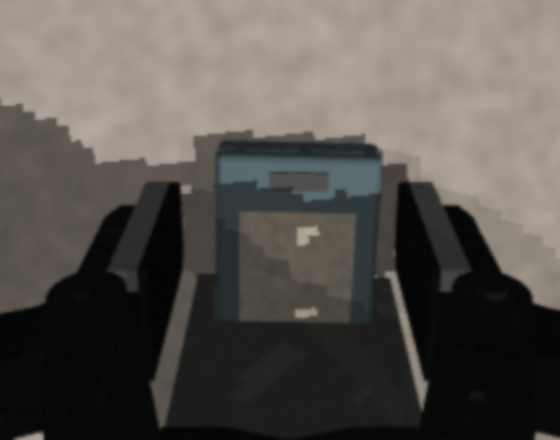

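```bash
python3 -m creep '[{"delta_pos":[0,0.2,-0.2],"dr":[0,0,0],"jaw":0.45},{"delta_pos":[0,0,0],"dr":[0,0,0],"jaw":0.5},{"delta_pos":[0,0,0],"dr":[0,0,0],"jaw":0.55},{"delta_pos":[0,0,0],"dr":[0,0,0],"jaw":0.7},{"delta_pos":[0,0,0],"dr":[0,0,0],"jaw":1}]'
python3 -m creep '[{"delta_pos":[0,0,0],"dr":[0,0,0],"jaw":1},{"delta_pos":[0,0,0],"dr":[0,0,0],"jaw":1},{"delta_pos":[0,0,0],"dr":[0,0,0],"jaw":1}]'
python3 - <<'E'
from h import *
snap('wrist','w6');s=env.state(); print(s['qpos'],s['tcp_pos'],s['contact_force'])
a=load('w6')[0][200:420,180:460,::-1]
cv2.imwrite('pics/w6c.png',cv2.resize(a,None,fx=2,fy=2))
E
```

```text
time_s: 4.95
tcp_pos: [0.4812, -0.3031, 0.0006]
tool_rot: [0.0, 0.053, 0.999, -0.0]
contact_force: [-0.2, -0.0, 1.8]
gripper_width: 0.0323
time_s: 5.25
tcp_pos: [0.4812, -0.3031, 0.0006]
tool_rot: [0.0, 0.053, 0.999, -0.0]
contact_force: [-0.4, 0.5, 3.3]
gripper_width: 0.0328
[-7.00748217e-01  3.67046999e-01  1.82362449e+00 -8.28624421e-05
  9.50368426e-01 -2.16569552e+00] [ 0.48119298 -0.30311743  0.0005555 ] [-0.02612194 -0.07340245  4.66083488]
```

View pics/w6c.png

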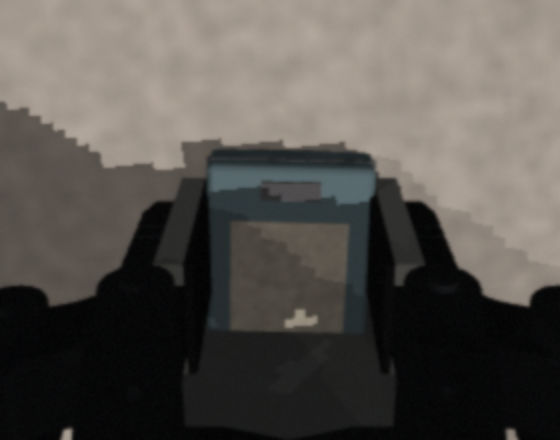

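```bash
python3 -m creep '[{"delta_pos":[-0.5,0.053,0.03],"dr":[0,0,0],"jaw":1},{"delta_pos":[-1,0.106,0],"dr":[0,0,0],"jaw":1},{"delta_pos":[-1,0.106,0],"dr":[0,0,0],"jaw":1},{"delta_pos":[-1,0.106,0],"dr":[0,0,0],"jaw":1},{"delta_pos":[-1,0.106,0],"dr":[0,0,0],"jaw":1}]'
python3 - <<'E'
from h import *
snap('wrist','w7');s=env.state(); print(s['qpos'],s['tcp_pos'],s['contact_force'])
a=load('w7')[0][200:420,180:460,::-1]
cv2.imwrite('pics/w7c.png',cv2.resize(a,None,fx=2,fy=2))
E
```

```text
time_s: 5.8
tcp_pos: [0.4348, -0.2978, 0.0005]
tool_rot: [-0.0, 0.053, 0.999, 0.0]
contact_force: [0.8, 0.2, 0.7]
gripper_width: 0.0321
[-7.51305540e-01  2.83724291e-01  1.93440333e+00 -7.32808472e-04
  9.25335418e-01 -2.21556379e+00] [ 4.33455889e-01 -2.97578127e-01  2.49595364e-04] [-2.43023049  0.56476814  4.83852269]
```

View pics/w7c.png

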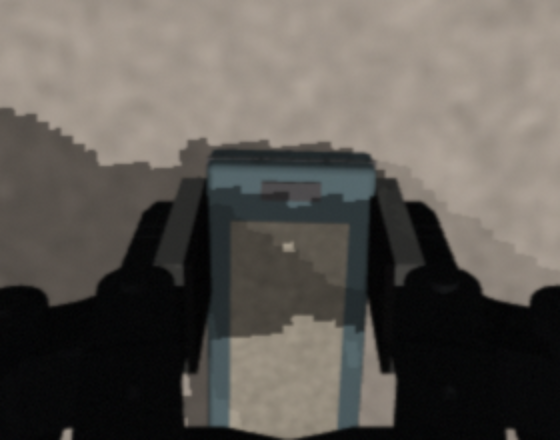

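```bash
python3 -m creep '[{"delta_pos":[-1,0.106,0],"dr":[0,0,0],"jaw":1},{"delta_pos":[-1,0.106,0],"dr":[0,0,0],"jaw":1},{"delta_pos":[-1,0.106,0],"dr":[0,0,0],"jaw":1},{"delta_pos":[-1,0.106,0],"dr":[0,0,0],"jaw":1},{"delta_pos":[0,0,0],"dr":[0,0,0],"jaw":1}]'
python3 - <<'E'
from h import *
snap('wrist','w8');snap('side','s8');s=env.state(); print(s['qpos'],s['tcp_pos'],s['contact_force'])
a=load('s8')[0][260:460,330:560,::-1]
cv2.imwrite('pics/s8c.png',cv2.resize(a,None,fx=2.5,fy=2.5))
E
```

```text
time_s: 6.35
tcp_pos: [0.3943, -0.2933, 0.0002]
tool_rot: [-0.001, 0.053, 0.999, 0.001]
contact_force: [-0.3, 0.1, 0.1]
gripper_width: 0.0324
[-7.99004246e-01  2.14382096e-01  2.02040286e+00  2.82622219e-05
  9.07026381e-01 -2.26343678e+00] [ 0.39565524 -0.29385943  0.00058334] [ 0.70145554  0.38211717 -0.64587374]
```

View pics/w8.png

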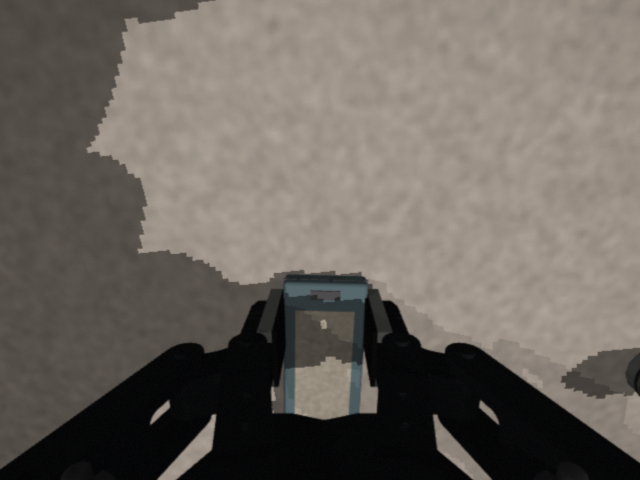

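View pics/s8c.png

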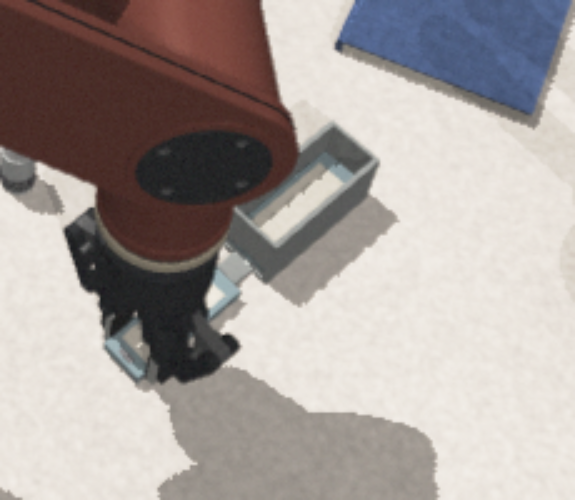

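```bash
python3 -m creep '[{"delta_pos":[0,0,1],"dr":[0,0,0],"jaw":1},{"delta_pos":[0,0,3],"dr":[0,0,0],"jaw":1},{"delta_pos":[0,0,3.5],"dr":[0,0,0],"jaw":1},{"delta_pos":[0,0,3.5],"dr":[0,0,0],"jaw":1},{"delta_pos":[0,0,3],"dr":[0,0,0],"jaw":1}]'
python3 -m creep '[{"delta_pos":[0.3,3.5,0],"dr":[0,0,-0.09],"jaw":1},{"delta_pos":[0.3,4,0],"dr":[0,0,-0.1],"jaw":1},{"delta_pos":[0.3,4,0],"dr":[0,0,-0.1],"jaw":1},{"delta_pos":[0.3,4,0],"dr":[0,0,-0.1],"jaw":1},{"delta_pos":[0.3,4,0],"dr":[0,0,-0.1],"jaw":1}]'
python3 -m creep '[{"delta_pos":[0.3,4,0],"dr":[0,0,-0.1],"jaw":1},{"delta_pos":[0.3,4,0],"dr":[0,0,-0.1],"jaw":1},{"delta_pos":[0.3,4,0],"dr":[0,0,-0.1],"jaw":1},{"delta_pos":[0.3,4,0],"dr":[0,0,-0.1],"jaw":1},{"delta_pos":[0.3,4,0],"dr":[0,0,-0.1],"jaw":1}]'
python3 -m creep '[{"delta_pos":[0.3,4,0],"dr":[0,0,-0.1],"jaw":1},{"delta_pos":[0.3,4,0],"dr":[0,0,-0.1],"jaw":1},{"delta_pos":[0.3,4,0],"dr":[0,0,-0.1],"jaw":1},{"delta_pos":[0.3,4,0],"dr":[0,0,-0.1],"jaw":1},{"delta_pos":[0.2,2.4,0],"dr":[0,0,-0.04],"jaw":1}]'
python3 -m creep '[{"delta_pos":[0,0,0],"dr":[0,0,0],"jaw":1},{"delta_pos":[0,0,0],"dr":[0,0,0],"jaw":1}]'
python3 - <<'E'
from h import *
snap('wrist','w9');s=env.state(); print(s['qpos'],s['tcp_pos'],s['tool_rot'])
E
```

```text
time_s: 6.95
tcp_pos: [0.3967, -0.2941, 0.1433]
tool_rot: [0.001, 0.053, 0.999, -0.001]
contact_force: [0.8, -1.0, -0.8]
gripper_width: 0.0325
time_s: 7.45
tcp_pos: [0.4113, -0.0974, 0.1415]
tool_rot: [0.001, 0.296, 0.955, 0.0]
contact_force: [1.1, -0.3, -0.3]
gripper_width: 0.0327
time_s: 7.95
tcp_pos: [0.4263, 0.1031, 0.1416]
tool_rot: [0.001, 0.522, 0.853, 0.0]
contact_force: [0.6, -1.0, -0.6]
gripper_width: 0.0325
time_s: 8.45
tcp_pos: [0.44, 0.2883, 0.1415]
tool_rot: [-0.0, 0.695, 0.719, 0.001]
contact_force: [0.2, -0.1, -1.1]
gripper_width: 0.0322
time_s: 8.65
tcp_pos: [0.4398, 0.2855, 0.1408]
tool_rot: [0.0, 0.694, 0.72, -0.0]
contact_force: [-0.5, -0.2, -1.7]
gripper_width: 0.0322
[ 4.24303483e-01  6.48463404e-02  1.87656117e+00 -4.09397605e-04
  1.20065955e+00  3.88183211e-01] [0.43980594 0.28478793 0.14072378] [ 8.94694970e-05  6.94168352e-01  7.19812619e-01 -2.90983798e-04]
```

View pics/w9.png

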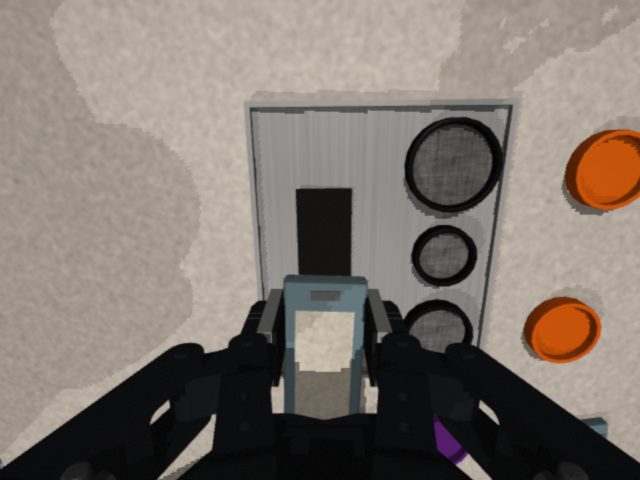

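```bash
python3 - <<'E'
from rect import *
im=rect('w9',0.37,0.6,0.12,0.42,0.008,0.0005)
cv2.imwrite('pics/r9.png',im)
im=rect('w9',0.37,0.6,0.12,0.42,0.018,0.0005);g=im.max(2)
for R in (25,35):
    h=cv2.HoughCircles(g,cv2.HOUGH_GRADIENT,1,60,param1=80,param2=12,minRadius=2*R-2,maxRadius=2*R+2)
    for q in h[0][:2]: print(R,.6-q[1]*.0005,.42-q[0]*.0005)
E
```

```text
25 0.53775 0.26774997
25 0.53375 0.34225
35 0.53325003 0.33924997
```

View pics/r9.png

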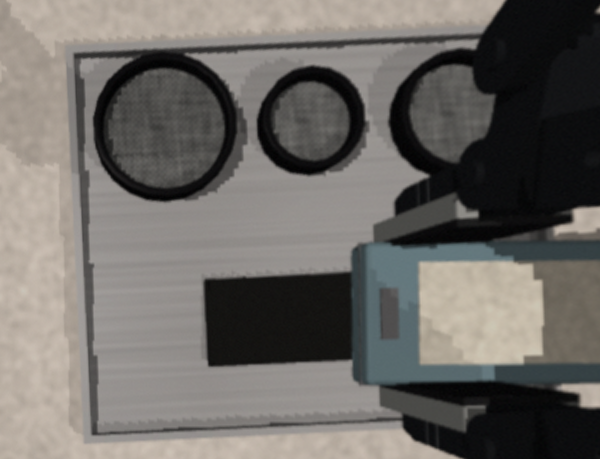

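```bash
python3 -m creep '[{"delta_pos":[0,0.95,-2.5],"dr":[0,0,0],"jaw":1},{"delta_pos":[0,0,-3.5],"dr":[0,0,0],"jaw":1},{"delta_pos":[0,0,-3.5],"dr":[0,0,0],"jaw":1},{"delta_pos":[0,0,-2.5],"dr":[0,0,0],"jaw":1},{"delta_pos":[0,0,0],"dr":[0,0,0],"jaw":1}]'
python3 -m creep '[{"delta_pos":[0,0,-0.6],"dr":[0,0,0],"jaw":1},{"delta_pos":[0,0,-0.4],"dr":[0,0,0],"jaw":1},{"delta_pos":[0,0,0],"dr":[0,0,0],"jaw":1}]'
python3 - <<'E'
from h import *
s=env.state(); print(s['qpos'],s['tcp_pos'],s['tool_rot'],s['contact_force'])
E
```

```text
time_s: 9.2
tcp_pos: [0.4369, 0.2918, 0.017]
tool_rot: [-0.001, 0.695, 0.719, -0.004]
contact_force: [-0.8, -0.1, -1.1]
gripper_width: 0.0327
time_s: 9.5
tcp_pos: [0.4408, 0.2947, 0.0116]
tool_rot: [0.0, 0.695, 0.719, 0.001]
contact_force: [-0.1, 1.5, -0.1]
gripper_width: 0.0324
[ 4.40539394e-01  2.69971077e-01  1.92423901e+00 -3.73731506e-06
  9.45680582e-01  4.05879272e-01] [0.44083625 0.29472331 0.01159589] [3.02942105e-04 6.94745974e-01 7.19254689e-01 7.95243151e-04] [-0.10732172  1.52342299 -0.09251878]
```

```bash
python3 -m creep '[{"delta_pos":[0,0,-0.2],"dr":[0,0,0],"jaw":1},{"delta_pos":[0,0,0],"dr":[0,0,0],"jaw":1}]';python3 -m creep '[{"delta_pos":[0,0,-0.15],"dr":[0,0,0],"jaw":1},{"delta_pos":[0,0,0],"dr":[0,0,0],"jaw":1}]'
python3 - <<'E'
from h import *
snap('side','s10');snap('wrist','w10')
a=load('s10')[0][140:290,120:320,::-1]
cv2.imwrite('pics/s10c.png',cv2.resize(a,None,fx=3,fy=3))
E
```

```text
time_s: 9.7
tcp_pos: [0.4404, 0.2948, 0.0092]
tool_rot: [0.0, 0.695, 0.719, 0.0]
contact_force: [-0.6, -0.1, -0.5]
gripper_width: 0.0326
time_s: 9.9
tcp_pos: [0.4404, 0.2949, 0.0076]
tool_rot: [0.0, 0.695, 0.719, 0.0]
contact_force: [-0.1, -0.4, 2.1]
gripper_width: 0.0322
```

View pics/s10c.png

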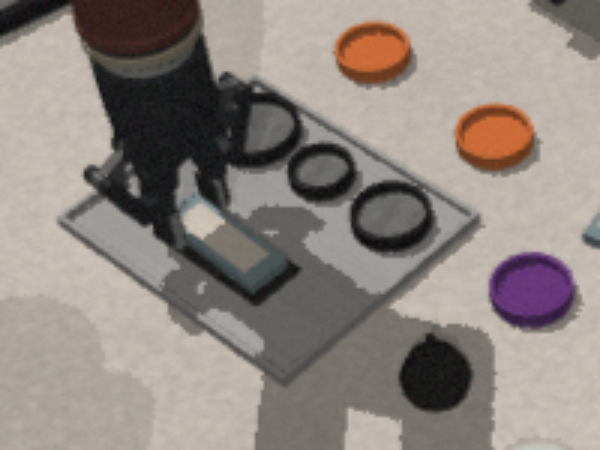

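View pics/w10.png

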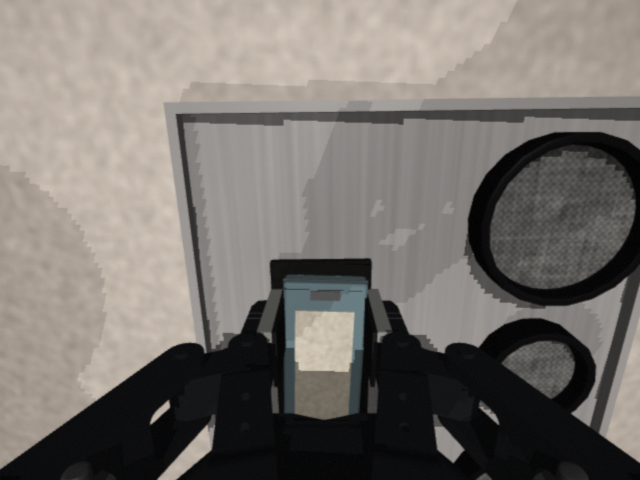

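```bash
python3 -m creep '[{"delta_pos":[0,0,0],"dr":[0,0,0],"jaw":0.58},{"delta_pos":[0,0,0],"dr":[0,0,0],"jaw":0.5},{"delta_pos":[0,0,0],"dr":[0,0,0],"jaw":0.42},{"delta_pos":[0,0,0.5],"dr":[0,0,0],"jaw":0.42},{"delta_pos":[0,0,1],"dr":[0,0,0],"jaw":0.42}]'
python3 -m creep '[{"delta_pos":[0,0,3],"dr":[0,0,0],"jaw":0.42},{"delta_pos":[0,0,4.5],"dr":[0,0,0],"jaw":0.3},{"delta_pos":[0,0,4.5],"dr":[0,0,0],"jaw":0},{"delta_pos":[0,0,4],"dr":[0,0,0],"jaw":0},{"delta_pos":[0,0,0],"dr":[0,0,0],"jaw":0}]'
python3 - <<'E'
from rect import *
snap('wrist','w11'); print(env.state()['tcp_pos'])
cv2.imwrite('pics/r11.png',rect('w11',0.37,0.62,0.12,0.42,0.018,0.0005))
E
```

```text
time_s: 10.5
tcp_pos: [0.4392, 0.2942, 0.0218]
tool_rot: [-0.0, 0.695, 0.719, -0.001]
contact_force: [0.0, 0.2, 0.1]
gripper_width: 0.0493
time_s: 11.0
tcp_pos: [0.444, 0.2966, 0.1905]
tool_rot: [0.002, 0.695, 0.719, 0.006]
contact_force: [0.6, 0.8, 0.5]
gripper_width: 0.0855
[0.44242748 0.29581783 0.18703015]
```

View pics/w11.png

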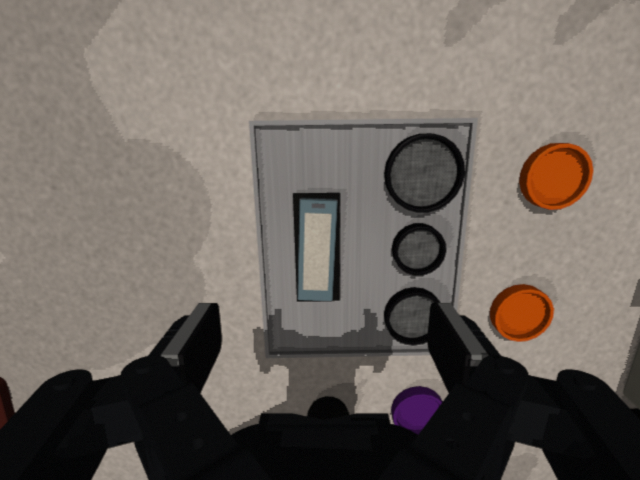

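View pics/r11.png

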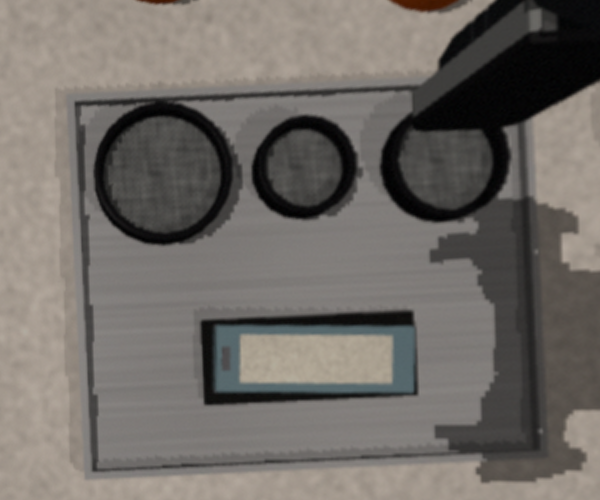

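```bash
cat > fit.py <<'E'
from h import *
from scipy.optimize import least_squares
import sys
L=dict(slim=(.447,-.144,.013,.042,.066),stubby=(.555,-.037,.018,.042,.058),eye=(.663,-.055,.023,.040,.058),sleeve=(.5585,-.152,.018,.055,.058))
def fit(f,n):
    x,y,r,zt,h=L[n]; p,d,K,T=load(f); X=cloud(d,K,T)[(d>0)]
    P=X[(np.hypot(X[:,0]-x,X[:,1]-y)<.04)]; Q=P[(P[:,2]>.008)&(P[:,2]<zt)]
    top=P[P[:,2]>.02][:,2].max() if (P[:,2]>.02).any() else 0
    if len(Q)<25: print(f,n,'few',len(Q)); return
    s=least_squares(lambda c:np.hypot(Q[:,0]-c[0],Q[:,1]-c[1])-r,[x,y],loss='soft_l1',f_scale=.001)
    tp=P[P[:,2]>h-.004]
    print(f,n,len(Q),'axis',np.round(s.x,4),'rms %.4f'%np.sqrt((s.fun**2).mean()),'top z %.4f'%top,'topcentroid',np.round(tp[:,:2].mean(0),4) if len(tp) else '')
if __name__=='__main__':
    for n in L:
        for f in sys.argv[1:]: fit(f,n)
E
python3 fit.py w2 w3 scene0 side0
```

```text
w2 slim 192 axis [ 0.4445 -0.1417] rms 0.0003 top z 0.0684 topcentroid [ 0.4444 -0.1406]
w3 slim 541 axis [ 0.4445 -0.1415] rms 0.0004 top z 0.0680 topcentroid [ 0.4436 -0.143 ]
scene0 slim 125 axis [ 0.4448 -0.1419] rms 0.0017 top z 0.0698 topcentroid [ 0.4475 -0.1426]
side0 slim 156 axis [ 0.4442 -0.1441] rms 0.0010 top z 0.0683 topcentroid [ 0.4434 -0.145 ]
w2 stubby 240 axis [ 0.5522 -0.0337] rms 0.0003 top z 0.0604 topcentroid [ 0.5513 -0.0338]
w3 stubby 1032 axis [ 0.5522 -0.0336] rms 0.0006 top z 0.0601 topcentroid [ 0.5505 -0.0354]
scene0 stubby 183 axis [ 0.5522 -0.0337] rms 0.0019 top z 0.0615 topcentroid [ 0.5542 -0.0344]
side0 stubby 216 axis [ 0.5518 -0.0362] rms 0.0018 top z 0.0612 topcentroid [ 0.5504 -0.0375]
w2 eye 462 axis [ 0.6629 -0.0512] rms 0.0004 top z 0.0607 topcentroid [ 0.661  -0.0513]
w3 eye 39 axis [ 0.6552 -0.0494] rms 0.0006 top z 0.0425 topcentroid 
scene0 eye 226 axis [ 0.6626 -0.0517] rms 0.0020 top z 0.0645 topcentroid [ 0.6642 -0.0519]
side0 eye 259 axis [ 0.6626 -0.0535] rms 0.0022 top z 0.0626 topcentroid [ 0.6604 -0.0551]
w2 sleeve 802 axis [ 0.5567 -0.1503] rms 0.0035 top z 0.0605 topcentroid [ 0.5566 -0.1506]
w3 sleeve 986 axis [ 0.5578 -0.1518] rms 0.0022 top z 0.0600 topcentroid [ 0.5435 -0.1542]
scene0 sleeve 305 axis [ 0.5581 -0.1515] rms 0.0031 top z 0.0639 topcentroid [ 0.5595 -0.152 ]
side0 sleeve 387 axis [ 0.5567 -0.1543] rms 0.0033 top z 0.0606 topcentroid [ 0.5561 -0.1547]
```

```bash
python3 - <<'E'
from h import *
p=load('w2')[0][90:360,190:460,::-1]; cv2.imwrite('pics/w2c.png',cv2.resize(p,None,fx=2,fy=2,interpolation=cv2.INTER_CUBIC))
E
python3 -m creep '[{"delta_pos":[0,-3.8,0],"dr":[0,0,0],"jaw":0},{"delta_pos":[0,-4.2,0],"dr":[0,0,0],"jaw":0},{"delta_pos":[0,-4.2,0],"dr":[0,0,0],"jaw":0},{"delta_pos":[0,-4.2,0],"dr":[0,0,0],"jaw":0},{"delta_pos":[0,-4.2,0],"dr":[0,0,0],"jaw":0}]'
python3 -m creep '[{"delta_pos":[0,-4.2,0],"dr":[0,0,0],"jaw":0.1},{"delta_pos":[0,-4.2,0],"dr":[0,0,0],"jaw":0.2},{"delta_pos":[0,-4.2,0],"dr":[0,0,0],"jaw":0.3},{"delta_pos":[0.2,-4.2,0],"dr":[0,0,0],"jaw":0.3},{"delta_pos":[0.2,-4.2,0],"dr":[0,0,0],"jaw":0.3}]'
python3 -m creep '[{"delta_pos":[0,-2.1,-2.5],"dr":[0,0,0],"jaw":0.3},{"delta_pos":[0,0,-4],"dr":[0,0,0],"jaw":0.3},{"delta_pos":[0,0,0],"dr":[0,0,0],"jaw":0.3},{"delta_pos":[0,0,0],"dr":[0,0,0],"jaw":0.3}]'
python3 - <<'E'
from h import *
snap('wrist','w12'); s=env.state(); print(s['qpos'],s['tcp_pos'],s['tool_rot'])
E
python3 fit.py w12
```

```text
time_s: 11.55
tcp_pos: [0.4388, 0.0871, 0.181]
tool_rot: [-0.001, 0.694, 0.72, -0.001]
contact_force: [0.5, 1.0, 0.0]
gripper_width: 0.0852
time_s: 12.05
tcp_pos: [0.4429, -0.1227, 0.1812]
tool_rot: [-0.001, 0.695, 0.719, -0.0]
contact_force: [0.8, 0.2, 0.2]
gripper_width: 0.0602
time_s: 12.45
tcp_pos: [0.4427, -0.1416, 0.1162]
tool_rot: [-0.002, 0.695, 0.719, -0.001]
contact_force: [0.4, -0.4, 0.3]
gripper_width: 0.0601
[-4.79036962e-01 -4.70164300e-02  2.03671207e+00  8.47721054e-05
  1.15243691e+00 -5.14601843e-01] [ 0.44402359 -0.14202167  0.11769604] [-2.69803907e-04  6.94433936e-01  7.19556415e-01 -3.96992064e-05]
w12 slim 485 axis [ 0.4445 -0.1422] rms 0.0003 top z 0.2152 topcentroid [ 0.4457 -0.1288]
w12 stubby 1437 axis [ 0.5521 -0.0341] rms 0.0003 top z 0.0606 topcentroid [ 0.5507 -0.0343]
w12 eye 748 axis [ 0.6625 -0.0517] rms 0.0006 top z 0.0221 topcentroid 
w12 sleeve 2745 axis [ 0.5569 -0.1516] rms 0.0035 top z 0.0602 topcentroid [ 0.5564 -0.1506]
```

View pics/w12.png

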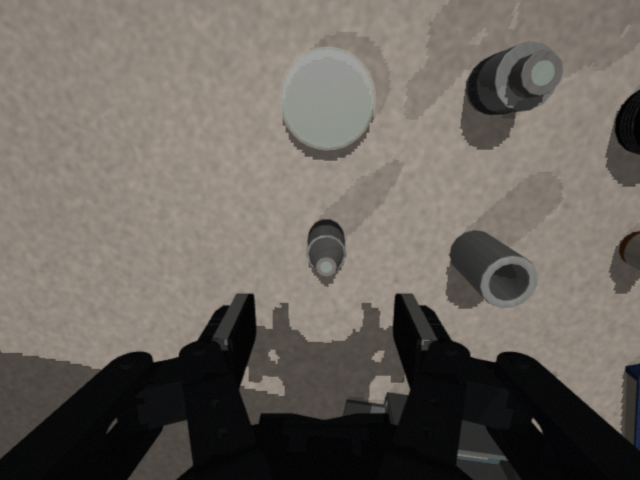

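View pics/w2c.png

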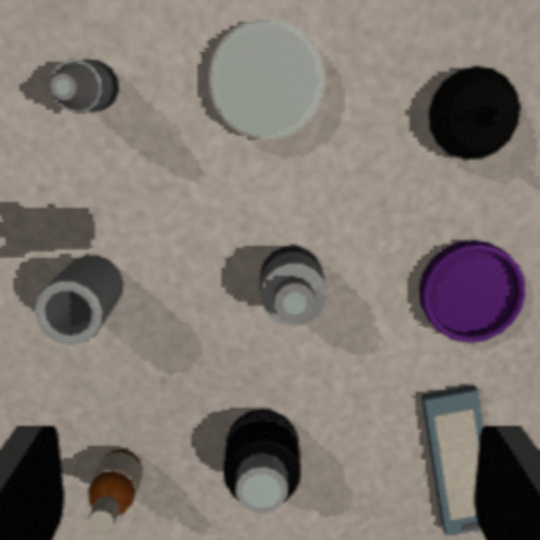

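```bash
python3 -m creep '[{"delta_pos":[0.05,0,-3],"dr":[0,0,0],"jaw":0.3},{"delta_pos":[0,0,-3],"dr":[0,0,0],"jaw":0.3},{"delta_pos":[0,0,-2.5],"dr":[0,0,0],"jaw":0.3},{"delta_pos":[0,0,-1.6],"dr":[0,0,0],"jaw":0.3},{"delta_pos":[0,0,0],"dr":[0,0,0],"jaw":0.3}]'
python3 -m creep '[{"delta_pos":[0,0,0],"dr":[0,0,0],"jaw":0.45},{"delta_pos":[0,0,0],"dr":[0,0,0],"jaw":0.5},{"delta_pos":[0,0,0],"dr":[0,0,0],"jaw":0.55}]'
python3 - <<'E'
from h import *
snap('wrist','w13'); s=env.state(); print(s['tcp_pos'])
E
```

```text
time_s: 13.0
tcp_pos: [0.4442, -0.1415, 0.0158]
tool_rot: [-0.001, 0.694, 0.72, -0.0]
contact_force: [-0.5, 0.6, -0.1]
gripper_width: 0.0596
time_s: 13.3
tcp_pos: [0.4459, -0.1429, 0.0178]
tool_rot: [0.001, 0.694, 0.719, 0.0]
contact_force: [1.0, -0.5, 0.4]
gripper_width: 0.0385
[ 0.44556407 -0.142804    0.01745487]
```

View pics/w13.png

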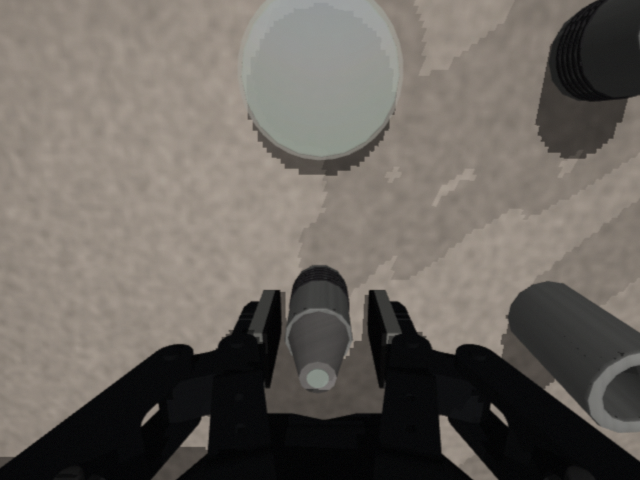

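```bash
python3 -m creep '[{"delta_pos":[-0.1,0,0],"dr":[0,0,0],"jaw":0.6},{"delta_pos":[0,0,0],"dr":[0,0,0],"jaw":0.65},{"delta_pos":[0,0,0],"dr":[0,0,0],"jaw":0.7},{"delta_pos":[0,0,0],"dr":[0,0,0],"jaw":0.8},{"delta_pos":[0,0,0],"dr":[0,0,0],"jaw":1}]'
python3 -m creep '[{"delta_pos":[0,0,0],"dr":[0,0,0],"jaw":1},{"delta_pos":[0,0,0],"dr":[0,0,0],"jaw":1},{"delta_pos":[0,0,0.5],"dr":[0,0,0],"jaw":1},{"delta_pos":[0,0,1],"dr":[0,0,0],"jaw":1},{"delta_pos":[0,0,0],"dr":[0,0,0],"jaw":1}]'
python3 - <<'E'
from h import *
snap('wrist','w14'); s=env.state(); print(s['tcp_pos'],s['contact_force'])
E
```

```text
time_s: 13.85
tcp_pos: [0.4436, -0.1425, 0.0165]
tool_rot: [0.0, 0.695, 0.719, 0.0]
contact_force: [-2.1, 1.5, 5.3]
gripper_width: 0.024
time_s: 14.35
tcp_pos: [0.4445, -0.1429, 0.0325]
tool_rot: [0.001, 0.695, 0.719, 0.0]
contact_force: [0.5, -0.4, -1.4]
gripper_width: 0.0245
[ 0.44422597 -0.14275712  0.03199972] [-0.42146622 -0.10985454 -1.28673293]
```

View pics/w14.png

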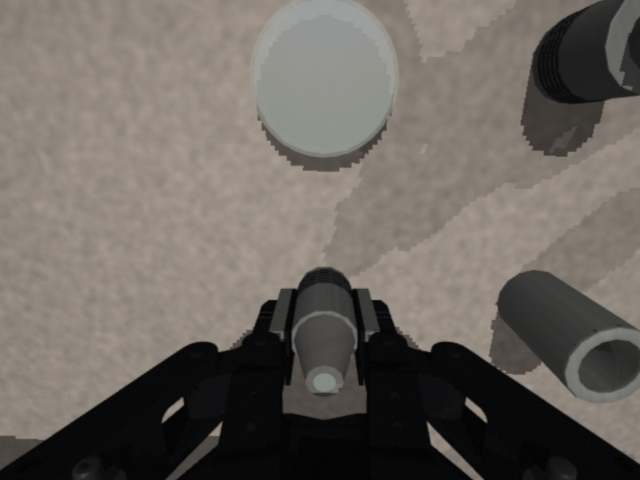

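```bash
python3 -m creep '[{"delta_pos":[0,0,2.5],"dr":[0,0,0],"jaw":1},{"delta_pos":[0,0,3.5],"dr":[0,0,0],"jaw":1},{"delta_pos":[0,0,3],"dr":[0,0,0],"jaw":1},{"delta_pos":[0.4,1.9,1],"dr":[0,0,0],"jaw":1},{"delta_pos":[0.85,3.7,0],"dr":[0,0,0],"jaw":1}]'
python3 -m creep '[{"delta_pos":[0.85,3.7,0],"dr":[0,0,0],"jaw":1},{"delta_pos":[0.85,3.7,0],"dr":[0,0,0],"jaw":1},{"delta_pos":[0.85,3.7,0],"dr":[0,0,0],"jaw":1},{"delta_pos":[0.85,3.7,0],"dr":[0,0,0],"jaw":1},{"delta_pos":[0.85,3.7,0],"dr":[0,0,0],"jaw":1}]'
python3 -m creep '[{"delta_pos":[0.85,3.7,0],"dr":[0,0,0],"jaw":1},{"delta_pos":[0.85,3.7,0],"dr":[0,0,0],"jaw":1},{"delta_pos":[0.85,3.7,0],"dr":[0,0,0],"jaw":1},{"delta_pos":[0.85,3.7,0],"dr":[0,0,0],"jaw":1},{"delta_pos":[0.4,2.0,0],"dr":[0,0,0],"jaw":1}]'
python3 -m creep '[{"delta_pos":[0,0,-3],"dr":[0,0,0],"jaw":1},{"delta_pos":[0,0,-2.5],"dr":[0,0,0],"jaw":1},{"delta_pos":[0,0,0],"dr":[0,0,0],"jaw":1},{"delta_pos":[0,0,0],"dr":[0,0,0],"jaw":1}]'
python3 - <<'E'
from h import *
snap('wrist','w15'); s=env.state(); print(s['tcp_pos'],s['contact_force'])
E
```

```text
time_s: 14.9
tcp_pos: [0.4578, -0.088, 0.1338]
tool_rot: [0.003, 0.696, 0.718, 0.001]
contact_force: [0.6, 0.0, -2.0]
gripper_width: 0.0246
time_s: 15.4
tcp_pos: [0.4985, 0.1002, 0.131]
tool_rot: [0.0, 0.695, 0.719, -0.0]
contact_force: [0.1, -0.8, -2.1]
gripper_width: 0.0238
time_s: 15.9
tcp_pos: [0.5365, 0.2694, 0.1308]
tool_rot: [-0.0, 0.694, 0.72, 0.0]
contact_force: [0.1, -0.1, -1.1]
gripper_width: 0.0242
time_s: 16.3
tcp_pos: [0.536, 0.2664, 0.0757]
tool_rot: [-0.0, 0.695, 0.719, -0.001]
contact_force: [-0.4, -0.1, -1.2]
gripper_width: 0.0244
[0.53704756 0.26666027 0.0770106 ] [ 0.26680811 -0.11686272 -0.8444917 ]
```

View pics/w15.png

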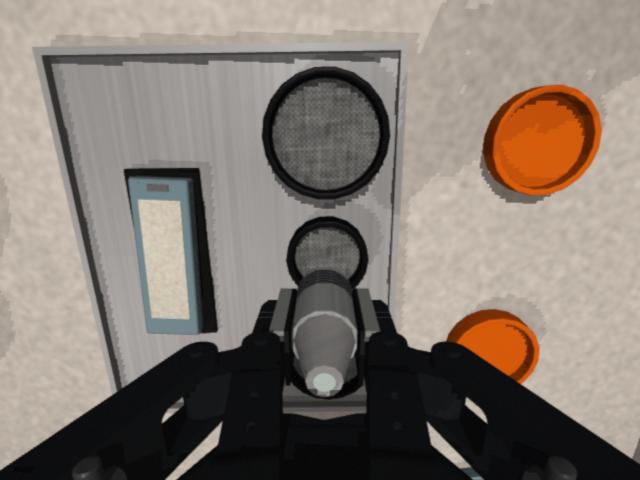

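```bash
python3 -m creep '[{"delta_pos":[0.1,0,-2],"dr":[0,0,0],"jaw":1},{"delta_pos":[0,0,-1.5],"dr":[0,0,0],"jaw":1},{"delta_pos":[0,0,-0.8],"dr":[0,0,0],"jaw":1},{"delta_pos":[0,0,-0.4],"dr":[0,0,0],"jaw":1},{"delta_pos":[0,0,0],"dr":[0,0,0],"jaw":1}]'
python3 -m creep '[{"delta_pos":[0,0,-0.15],"dr":[0,0,0],"jaw":1},{"delta_pos":[0,0,-0.1],"dr":[0,0,0],"jaw":1},{"delta_pos":[0,0,0],"dr":[0,0,0],"jaw":1}]'
python3 - <<'E'
from h import *
snap('wrist','w16'); s=env.state(); print(s['tcp_pos'],s['contact_force'])
E
```

```text
time_s: 16.85
tcp_pos: [0.5372, 0.2665, 0.0288]
tool_rot: [-0.0, 0.695, 0.719, -0.0]
contact_force: [0.2, -0.7, -0.9]
gripper_width: 0.0248
time_s: 17.15
tcp_pos: [0.5377, 0.2667, 0.027]
tool_rot: [0.0, 0.695, 0.719, 0.0]
contact_force: [-0.3, 0.5, -1.7]
gripper_width: 0.0246
[0.53767335 0.26671408 0.02690219] [ 0.30540453  0.6074318  -1.05564943]
```

View pics/w16.png

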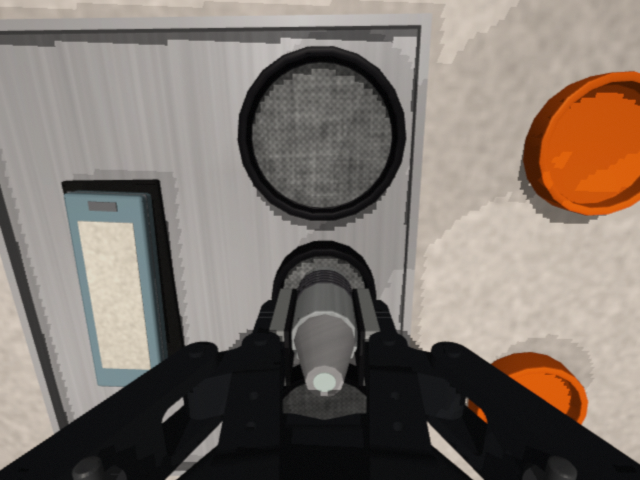

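Centred over the small cup (324,275), not yet touching; lower in small steps.

```bash
python3 -m creep '[{"delta_pos":[0,0,-0.1],"dr":[0,0,0],"jaw":1},{"delta_pos":[0,0,0],"dr":[0,0,0],"jaw":1}]';python3 -m creep '[{"delta_pos":[0,0,-0.1],"dr":[0,0,0],"jaw":1},{"delta_pos":[0,0,0],"dr":[0,0,0],"jaw":1}]'
```

```text
time_s: 17.4
tcp_pos: [0.5378, 0.2668, 0.0266]
tool_rot: [0.0, 0.695, 0.719, 0.0]
contact_force: [-2.8, -1.4, 4.1]
gripper_width: 0.0245
time_s: 17.6
tcp_pos: [0.5379, 0.2668, 0.0265]
tool_rot: [0.0, 0.695, 0.719, 0.0]
contact_force: [-5.9, -2.6, 11.8]
gripper_width: 0.0243
```

```bash
python3 -m creep '[{"delta_pos":[0,0,0.08],"dr":[0,0,0],"jaw":1},{"delta_pos":[0,0,0],"dr":[0,0,0],"jaw":0.68},{"delta_pos":[0,0,0],"dr":[0,0,0],"jaw":0.6},{"delta_pos":[0,0,0],"dr":[0,0,0],"jaw":0.5},{"delta_pos":[0,0,0],"dr":[0,0,0],"jaw":0.4}]'
python3 - <<'E'
from h import *
snap('wrist','w17'); s=env.state(); print(s['tcp_pos'],s['contact_force'])
E
```

```text
time_s: 18.1
tcp_pos: [0.5374, 0.2666, 0.0252]
tool_rot: [-0.0, 0.695, 0.719, -0.0]
contact_force: [-0.3, -0.4, 0.9]
gripper_width: 0.051
[0.53744035 0.26659204 0.02518542] [ 0.24583623 -0.56410828  0.12143504]
```

View pics/w17.png

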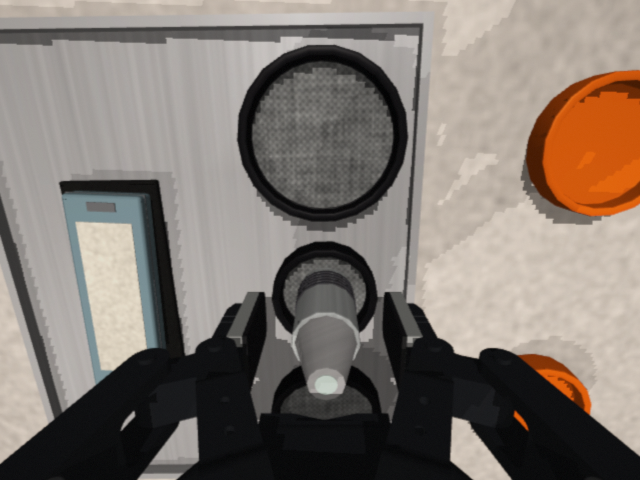

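```bash
python3 -m creep '[{"delta_pos":[0,0,1],"dr":[0,0,0],"jaw":0.35},{"delta_pos":[0,0,3],"dr":[0,0,0],"jaw":0.3},{"delta_pos":[0,0,4],"dr":[0,0,0],"jaw":0.3},{"delta_pos":[0,0,4],"dr":[0,0,0],"jaw":0.3},{"delta_pos":[0,0,1],"dr":[0,0,0],"jaw":0.3}]'
python3 - <<'E'
from h import *
snap('wrist','w18')
E
python3 -m creep '[{"delta_pos":[0.2,-3.75,0],"dr":[0,0,0],"jaw":0.3},{"delta_pos":[0.2,-3.75,0],"dr":[0,0,0],"jaw":0.3},{"delta_pos":[0.2,-3.75,0],"dr":[0,0,0],"jaw":0.3},{"delta_pos":[0.2,-3.75,0],"dr":[0,0,0],"jaw":0.3},{"delta_pos":[0.2,-3.75,0],"dr":[0,0,0],"jaw":0.3}]'
python3 -m creep '[{"delta_pos":[0.2,-3.75,0],"dr":[0,0,0],"jaw":0.3},{"delta_pos":[0.2,-3.75,0],"dr":[0,0,0],"jaw":0.3},{"delta_pos":[0.1,-3.75,-1],"dr":[0,0,0],"jaw":0.3},{"delta_pos":[0,0,-2.5],"dr":[0,0,0],"jaw":0.3},{"delta_pos":[0,0,0],"dr":[0,0,0],"jaw":0.3}]'
python3 - <<'E'
from h import *
snap('wrist','w19'); s=env.state(); print(s['tcp_pos'],s['qpos'])
E
python3 fit.py w19
```

```text
time_s: 18.65
tcp_pos: [0.5407, 0.2678, 0.1621]
tool_rot: [0.002, 0.695, 0.719, 0.004]
contact_force: [1.5, 0.2, 1.1]
gripper_width: 0.0595
time_s: 19.2
tcp_pos: [0.5464, 0.0777, 0.1541]
tool_rot: [-0.001, 0.695, 0.719, -0.001]
contact_force: [0.9, -0.2, 0.7]
gripper_width: 0.0597
time_s: 19.7
tcp_pos: [0.549, -0.0339, 0.1159]
tool_rot: [-0.004, 0.695, 0.719, -0.002]
contact_force: [-1.2, -0.1, -0.8]
gripper_width: 0.0599
[ 0.55001322 -0.03324238  0.11763414] [-2.03645745e-01  1.60492645e-01  1.81928073e+00  2.59818517e-04
  1.16810007e+00 -2.37606912e-01]
w19 slim few 0
w19 stubby 609 axis [ 0.552  -0.0343] rms 0.0003 top z 0.2147 topcentroid [ 0.5538 -0.0214]
w19 eye 1430 axis [ 0.6627 -0.0518] rms 0.0004 top z 0.0606 topcentroid [ 0.6613 -0.0505]
w19 sleeve 2152 axis [ 0.5575 -0.1519] rms 0.0026 top z 0.0599 topcentroid [ 0.5563 -0.1396]
```

View pics/w18.png

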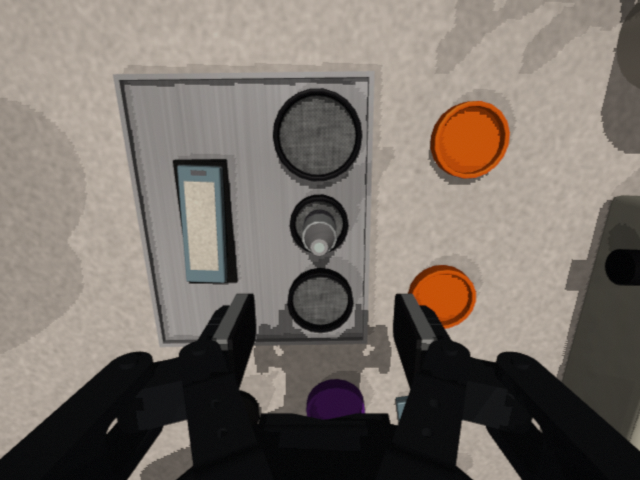

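View pics/w19.png

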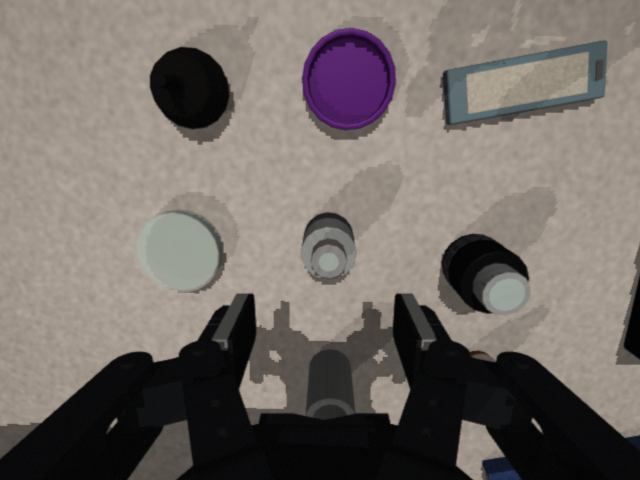

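```bash
python3 -m creep '[{"delta_pos":[0,0,-3],"dr":[0,0,0],"jaw":0.3},{"delta_pos":[0,0,-3],"dr":[0,0,0],"jaw":0.3},{"delta_pos":[0,0,-2.5],"dr":[0,0,0],"jaw":0.3},{"delta_pos":[0,0,-1.7],"dr":[0,0,0],"jaw":0.3},{"delta_pos":[0,0,0],"dr":[0,0,0],"jaw":0.3}]'
python3 -m creep '[{"delta_pos":[0,0,0],"dr":[0,0,0],"jaw":0.4},{"delta_pos":[0,0,0],"dr":[0,0,0],"jaw":0.45},{"delta_pos":[0,0,0],"dr":[0,0,0],"jaw":0.45}]'
python3 - <<'E'
from h import *
snap('wrist','w20'); s=env.state(); print(s['tcp_pos'])
E
```

```text
time_s: 20.25
tcp_pos: [0.5503, -0.0319, 0.0162]
tool_rot: [-0.002, 0.694, 0.72, -0.001]
contact_force: [0.1, 0.9, 0.0]
gripper_width: 0.0597
time_s: 20.55
tcp_pos: [0.5538, -0.0334, 0.02]
tool_rot: [0.001, 0.694, 0.72, 0.001]
contact_force: [-0.3, -0.1, -0.0]
gripper_width: 0.047
[ 0.55358638 -0.03344019  0.01983909]
```

View pics/w20.png

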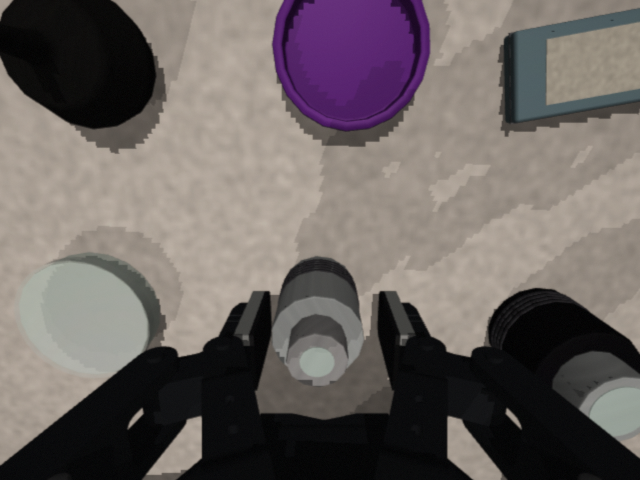

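```bash
python3 -m creep '[{"delta_pos":[-0.17,-0.05,-0.3],"dr":[0,0,0],"jaw":0.45},{"delta_pos":[0,0,0],"dr":[0,0,0],"jaw":0.5},{"delta_pos":[0,0,0],"dr":[0,0,0],"jaw":0.55},{"delta_pos":[0,0,0],"dr":[0,0,0],"jaw":0.6},{"delta_pos":[0,0,0],"dr":[0,0,0],"jaw":0.7}]'
python3 -m creep '[{"delta_pos":[0,0,0],"dr":[0,0,0],"jaw":1},{"delta_pos":[0,0,0],"dr":[0,0,0],"jaw":1},{"delta_pos":[0,0,0],"dr":[0,0,0],"jaw":1}]'
python3 -m creep '[{"delta_pos":[0,0,0.5],"dr":[0,0,0],"jaw":1},{"delta_pos":[0,0,1],"dr":[0,0,0],"jaw":1},{"delta_pos":[0,0,0],"dr":[0,0,0],"jaw":1}]'
python3 - <<'E'
from h import *
snap('wrist','w21'); s=env.state(); print(s['tcp_pos'],s['contact_force'])
E
```

```text
time_s: 21.1
tcp_pos: [0.5509, -0.034, 0.0157]
tool_rot: [0.0, 0.695, 0.719, -0.0]
contact_force: [-1.8, 0.3, 3.6]
gripper_width: 0.0345
time_s: 21.4
tcp_pos: [0.5509, -0.0339, 0.0157]
tool_rot: [0.0, 0.695, 0.719, -0.0]
contact_force: [-2.6, -0.6, 5.5]
gripper_width: 0.0345
time_s: 21.7
tcp_pos: [0.5519, -0.0341, 0.0318]
tool_rot: [0.001, 0.695, 0.719, 0.001]
contact_force: [0.3, -0.9, -1.9]
gripper_width: 0.0343
[ 0.55163133 -0.03403888  0.03133334] [-0.56174948 -0.40348224 -2.04072644]
```

View pics/w21.png

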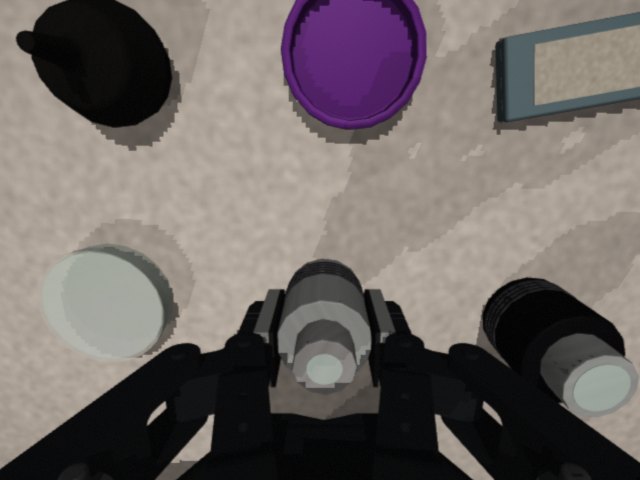

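```bash
python3 -m creep '[{"delta_pos":[0,0,2.5],"dr":[0,0,0],"jaw":1},{"delta_pos":[0,0,3.5],"dr":[0,0,0],"jaw":1},{"delta_pos":[0,0,3],"dr":[0,0,0],"jaw":1},{"delta_pos":[-0.1,2,1],"dr":[0,0,0],"jaw":1},{"delta_pos":[-0.2,3.8,0],"dr":[0,0,0],"jaw":1}]'
python3 -m creep '[{"delta_pos":[-0.2,3.8,0],"dr":[0,0,0],"jaw":1},{"delta_pos":[-0.2,3.8,0],"dr":[0,0,0],"jaw":1},{"delta_pos":[-0.2,3.8,0],"dr":[0,0,0],"jaw":1},{"delta_pos":[-0.2,3.8,0],"dr":[0,0,0],"jaw":1},{"delta_pos":[-0.1,1.9,0],"dr":[0,0,0],"jaw":1}]'
python3 -m creep '[{"delta_pos":[0,0,-2.5],"dr":[0,0,0],"jaw":1},{"delta_pos":[0,0,-2],"dr":[0,0,0],"jaw":1},{"delta_pos":[0,0,0],"dr":[0,0,0],"jaw":1},{"delta_pos":[0,0,0],"dr":[0,0,0],"jaw":1}]'
python3 - <<'E'
from h import *
snap('wrist','w22'); s=env.state(); print(s['tcp_pos'],s['contact_force'])
E
```

```text
time_s: 22.25
tcp_pos: [0.55, 0.0227, 0.1333]
tool_rot: [0.002, 0.696, 0.718, 0.001]
contact_force: [0.4, 0.3, -3.5]
gripper_width: 0.0343
time_s: 22.75
tcp_pos: [0.5381, 0.198, 0.1302]
tool_rot: [-0.0, 0.694, 0.72, 0.0]
contact_force: [0.8, 0.1, -3.1]
gripper_width: 0.0343
time_s: 23.15
tcp_pos: [0.5384, 0.195, 0.0851]
tool_rot: [-0.0, 0.695, 0.719, -0.001]
contact_force: [1.4, -0.5, -1.2]
gripper_width: 0.0345
[0.53928412 0.19509731 0.08612178] [ 0.26514591  0.25680262 -1.21880788]
```

View pics/w22.png

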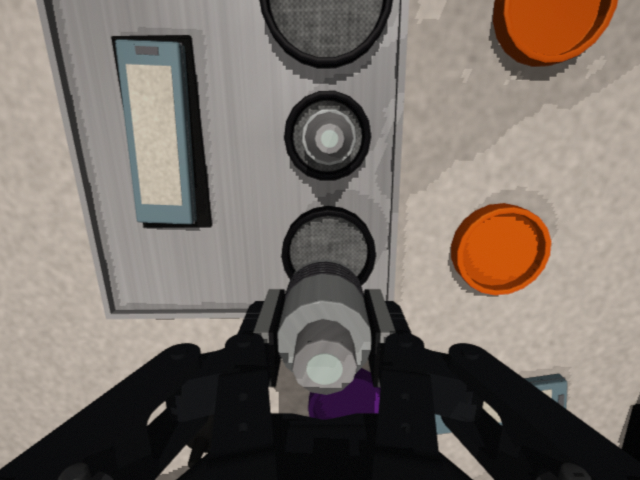

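```bash
python3 -m creep '[{"delta_pos":[0.1,0,-2.4],"dr":[0,0,0],"jaw":1},{"delta_pos":[0,0,-1.7],"dr":[0,0,0],"jaw":1},{"delta_pos":[0,0,-1.0],"dr":[0,0,0],"jaw":1},{"delta_pos":[0,0,-0.5],"dr":[0,0,0],"jaw":1},{"delta_pos":[0,0,0],"dr":[0,0,0],"jaw":1}]'
python3 -m creep '[{"delta_pos":[0,0,-0.15],"dr":[0,0,0],"jaw":1},{"delta_pos":[0,0,-0.1],"dr":[0,0,0],"jaw":1},{"delta_pos":[0,0,0],"dr":[0,0,0],"jaw":1}]'
```

```text
time_s: 23.7
tcp_pos: [0.54, 0.195, 0.0296]
tool_rot: [0.0, 0.695, 0.719, 0.0]
contact_force: [-0.8, -0.6, -2.2]
gripper_width: 0.0345
time_s: 24.0
tcp_pos: [0.5402, 0.1952, 0.0274]
tool_rot: [0.0, 0.695, 0.719, 0.0]
contact_force: [1.2, 0.3, -2.5]
gripper_width: 0.0346
```

```bash
python3 -m creep '[{"delta_pos":[0,0,-0.12],"dr":[0,0,0],"jaw":1},{"delta_pos":[0,0,0],"dr":[0,0,0],"jaw":1}]';python3 -m creep '[{"delta_pos":[0,0,-0.08],"dr":[0,0,0],"jaw":1},{"delta_pos":[0,0,0],"dr":[0,0,0],"jaw":1}]'
```

```text
time_s: 24.2
tcp_pos: [0.5398, 0.1951, 0.0258]
tool_rot: [0.0, 0.695, 0.719, 0.0]
contact_force: [1.5, 0.3, -1.2]
gripper_width: 0.0342
time_s: 24.4
tcp_pos: [0.5398, 0.1951, 0.0257]
tool_rot: [-0.0, 0.695, 0.719, -0.0]
contact_force: [-2.4, -0.8, 4.2]
gripper_width: 0.0344
```

Touchdown on the cup floor; release.

```bash
python3 -m creep '[{"delta_pos":[0,0,0],"dr":[0,0,0],"jaw":0.58},{"delta_pos":[0,0,0],"dr":[0,0,0],"jaw":0.5},{"delta_pos":[0,0,0],"dr":[0,0,0],"jaw":0.4},{"delta_pos":[0,0,0],"dr":[0,0,0],"jaw":0.35}]'
python3 - <<'E'
from h import *
snap('wrist','w23'); s=env.state(); print(s['tcp_pos'],s['contact_force'])
E
```

```text
time_s: 24.8
tcp_pos: [0.5399, 0.1951, 0.0249]
tool_rot: [0.0, 0.695, 0.719, 0.0]
contact_force: [-0.0, 0.3, 0.5]
gripper_width: 0.0555
[0.53987647 0.19514347 0.02487109] [ 0.15609573 -0.82417039  0.1388407 ]
```

View pics/w23.png

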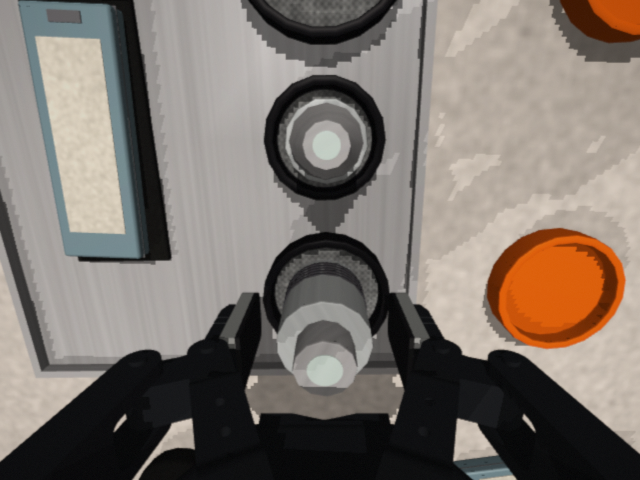

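```bash
python3 -m creep '[{"delta_pos":[0,0,1],"dr":[0,0,0],"jaw":0.3},{"delta_pos":[0,0,3],"dr":[0,0,0],"jaw":0.25},{"delta_pos":[0,0,4],"dr":[0,0,0],"jaw":0.2},{"delta_pos":[0,0,4],"dr":[0,0,0],"jaw":0.2},{"delta_pos":[0,0,1],"dr":[0,0,0],"jaw":0.2}]'
python3 -m creep '[{"delta_pos":[1.75,-3.5,0],"dr":[0,0,0],"jaw":0.2},{"delta_pos":[1.75,-3.5,0],"dr":[0,0,0],"jaw":0.2},{"delta_pos":[1.75,-3.5,0],"dr":[0,0,0],"jaw":0.2},{"delta_pos":[1.75,-3.5,0],"dr":[0,0,0],"jaw":0.2},{"delta_pos":[1.75,-3.5,0],"dr":[0,0,0],"jaw":0.2}]'
python3 -m creep '[{"delta_pos":[1.75,-3.5,0],"dr":[0,0,0],"jaw":0.2},{"delta_pos":[1.8,-3.7,0],"dr":[0,0,0],"jaw":0.2},{"delta_pos":[0,0,-3],"dr":[0,0,0],"jaw":0.2},{"delta_pos":[0,0,0],"dr":[0,0,0],"jaw":0.2},{"delta_pos":[0,0,0],"dr":[0,0,0],"jaw":0.2}]'
python3 - <<'E'
from h import *
snap('wrist','w24'); s=env.state(); print(s['tcp_pos'],s['qpos'])
E
python3 fit.py w24
```

```text
time_s: 25.35
tcp_pos: [0.5431, 0.1959, 0.1614]
tool_rot: [0.003, 0.695, 0.719, 0.004]
contact_force: [0.3, 0.9, 0.3]
gripper_width: 0.0682
time_s: 25.85
tcp_pos: [0.6276, 0.0187, 0.1549]
tool_rot: [-0.0, 0.695, 0.719, -0.0]
contact_force: [1.1, -0.2, -0.0]
gripper_width: 0.0686
time_s: 26.35
tcp_pos: [0.6614, -0.0513, 0.1237]
tool_rot: [-0.002, 0.695, 0.719, -0.001]
contact_force: [0.1, 0.4, 0.1]
gripper_width: 0.0683
[ 0.66235296 -0.05110894  0.12507453] [-1.95713803e-01  4.01011892e-01  1.50782240e+00  2.29788882e-04
  1.23379887e+00 -2.31459121e-01]
w24 slim few 0
w24 stubby few 0
w24 eye 596 axis [ 0.6626 -0.0519] rms 0.0003 top z 0.2227 topcentroid [ 0.6625 -0.0391]
w24 sleeve 283 axis [ 0.5577 -0.152 ] rms 0.0003 top z 0.0521 topcentroid
```

View pics/w24.png

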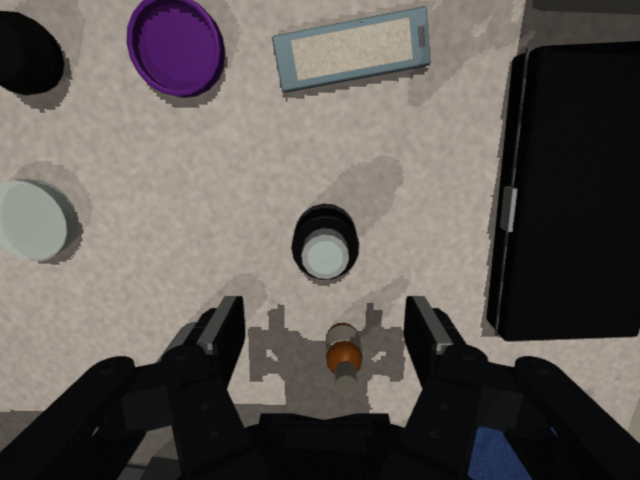

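```bash
python3 -m creep '[{"delta_pos":[0,-0.05,-3],"dr":[0,0,0],"jaw":0.2},{"delta_pos":[0,0,-3],"dr":[0,0,0],"jaw":0.2},{"delta_pos":[0,0,-2.5],"dr":[0,0,0],"jaw":0.2},{"delta_pos":[0,0,-2.2],"dr":[0,0,0],"jaw":0.2},{"delta_pos":[0,0,-0.2],"dr":[0,0,0],"jaw":0.2}]'
python3 -m creep '[{"delta_pos":[0,0,0],"dr":[0,0,0],"jaw":0.3},{"delta_pos":[0,0,0],"dr":[0,0,0],"jaw":0.32},{"delta_pos":[0,0,0],"dr":[0,0,0],"jaw":0.32}]'
python3 - <<'E'
from h import *
snap('wrist','w25'); s=env.state(); print(s['tcp_pos'])
E
```

```text
time_s: 26.9
tcp_pos: [0.6607, -0.0508, 0.0138]
tool_rot: [-0.002, 0.694, 0.72, -0.001]
contact_force: [-0.7, 1.4, 0.6]
gripper_width: 0.0688
time_s: 27.2
tcp_pos: [0.6644, -0.0525, 0.0183]
tool_rot: [0.001, 0.694, 0.719, 0.001]
contact_force: [0.1, -0.4, 0.4]
gripper_width: 0.0584
[ 0.66411787 -0.05252593  0.01792957]
```

View pics/w25.png

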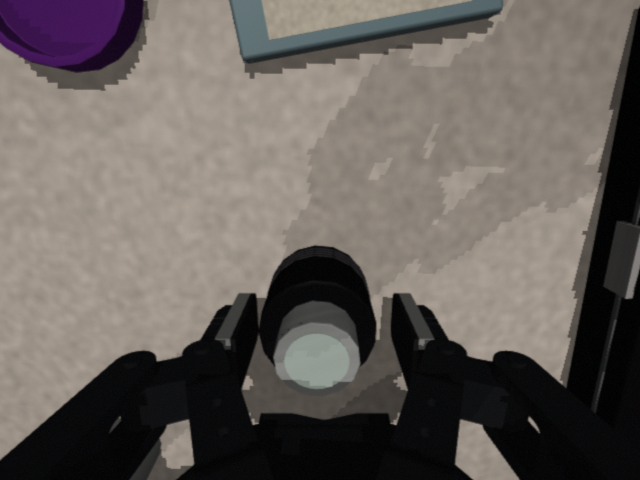

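```bash
python3 -m creep '[{"delta_pos":[-0.15,0.05,-0.15],"dr":[0,0,0],"jaw":0.35},{"delta_pos":[0,0,0],"dr":[0,0,0],"jaw":0.4},{"delta_pos":[0,0,0],"dr":[0,0,0],"jaw":0.45},{"delta_pos":[0,0,0],"dr":[0,0,0],"jaw":0.5},{"delta_pos":[0,0,0],"dr":[0,0,0],"jaw":0.6}]'
python3 -m creep '[{"delta_pos":[0,0,0],"dr":[0,0,0],"jaw":1},{"delta_pos":[0,0,0],"dr":[0,0,0],"jaw":1},{"delta_pos":[0,0,0],"dr":[0,0,0],"jaw":1}]'
python3 -m creep '[{"delta_pos":[0,0,0.5],"dr":[0,0,0],"jaw":1},{"delta_pos":[0,0,1],"dr":[0,0,0],"jaw":1},{"delta_pos":[0,0,0],"dr":[0,0,0],"jaw":1}]'
python3 - <<'E'
from h import *
snap('wrist','w26'); s=env.state(); print(s['tcp_pos'],s['contact_force'])
E
```

```text
time_s: 27.75
tcp_pos: [0.6616, -0.052, 0.0149]
tool_rot: [0.0, 0.695, 0.719, 0.0]
contact_force: [-0.9, -0.1, 4.2]
gripper_width: 0.0445
time_s: 28.05
tcp_pos: [0.6616, -0.052, 0.0148]
tool_rot: [0.0, 0.695, 0.719, 0.0]
contact_force: [-1.6, 0.3, 4.8]
gripper_width: 0.0444
time_s: 28.35
tcp_pos: [0.6622, -0.052, 0.0308]
tool_rot: [0.001, 0.695, 0.719, 0.001]
contact_force: [0.5, 1.4, -1.2]
gripper_width: 0.0444
[ 0.66197503 -0.05199757  0.03030121] [ 0.85912764  0.81787343 -1.82575574]
```

View pics/w26.png

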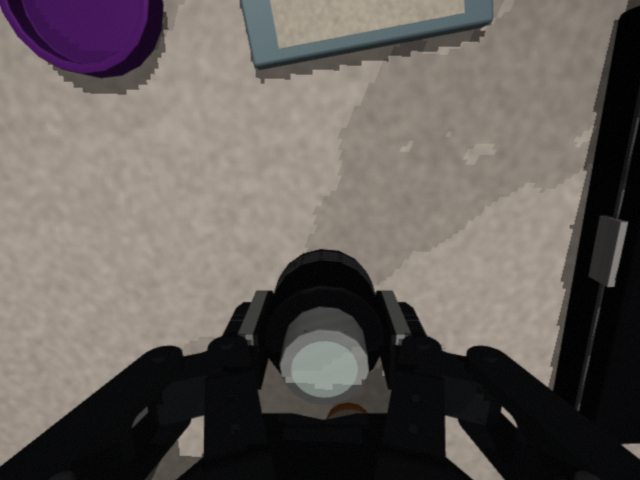

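```bash
python3 -m creep '[{"delta_pos":[0,0,2.5],"dr":[0,0,0],"jaw":1},{"delta_pos":[0,0,3.5],"dr":[0,0,0],"jaw":1},{"delta_pos":[0,0,3],"dr":[0,0,0],"jaw":1},{"delta_pos":[-0.6,1.8,1],"dr":[0,0,0],"jaw":1},{"delta_pos":[-1.15,3.5,0],"dr":[0,0,0],"jaw":1}]'
python3 -m creep '[{"delta_pos":[-1.15,3.5,0],"dr":[0,0,0],"jaw":1},{"delta_pos":[-1.15,3.5,0],"dr":[0,0,0],"jaw":1},{"delta_pos":[-1.15,3.5,0],"dr":[0,0,0],"jaw":1},{"delta_pos":[-1.15,3.5,0],"dr":[0,0,0],"jaw":1},{"delta_pos":[-1.15,3.5,0],"dr":[0,0,0],"jaw":1}]'
python3 -m creep '[{"delta_pos":[-1.15,3.5,0],"dr":[0,0,0],"jaw":1},{"delta_pos":[-1.15,3.5,0],"dr":[0,0,0],"jaw":1},{"delta_pos":[-1.15,3.5,0],"dr":[0,0,0],"jaw":1},{"delta_pos":[-1.15,3.5,0],"dr":[0,0,0],"jaw":1},{"delta_pos":[-0.6,2.3,0],"dr":[0,0,0],"jaw":1}]'
python3 -m creep '[{"delta_pos":[0,0,-2.5],"dr":[0,0,0],"jaw":1},{"delta_pos":[0,0,-2],"dr":[0,0,0],"jaw":1},{"delta_pos":[0,0,0],"dr":[0,0,0],"jaw":1},{"delta_pos":[0,0,0],"dr":[0,0,0],"jaw":1}]'
python3 - <<'E'
from h import *
snap('wrist','w27'); s=env.state(); print(s['tcp_pos'],s['contact_force'])
E
```

```text
time_s: 28.9
tcp_pos: [0.6454, 0.0001, 0.1318]
tool_rot: [0.002, 0.696, 0.718, 0.001]
contact_force: [0.1, 0.3, -1.7]
gripper_width: 0.0445
time_s: 29.4
tcp_pos: [0.5841, 0.1783, 0.1281]
tool_rot: [-0.001, 0.695, 0.719, -0.001]
contact_force: [0.7, 0.0, -1.9]
gripper_width: 0.0445
time_s: 29.9
tcp_pos: [0.5313, 0.3419, 0.1279]
tool_rot: [-0.001, 0.694, 0.72, -0.001]
contact_force: [-0.3, -0.3, -1.3]
gripper_width: 0.0445
time_s: 30.3
tcp_pos: [0.5329, 0.3392, 0.0834]
tool_rot: [-0.001, 0.694, 0.72, -0.001]
contact_force: [0.3, -0.3, -2.3]
gripper_width: 0.0443
[0.53402678 0.3393852  0.08462988] [-0.40126778 -0.08203914 -1.72558193]
```

View pics/w27.png

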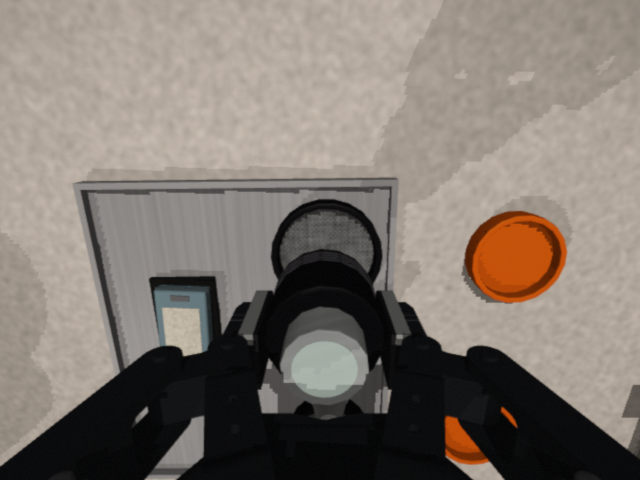

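```bash
python3 -m creep '[{"delta_pos":[0.05,-0.03,-2.4],"dr":[0,0,0],"jaw":1},{"delta_pos":[0,0,-1.7],"dr":[0,0,0],"jaw":1},{"delta_pos":[0,0,-1.0],"dr":[0,0,0],"jaw":1},{"delta_pos":[0,0,-0.5],"dr":[0,0,0],"jaw":1},{"delta_pos":[0,0,0],"dr":[0,0,0],"jaw":1}]'
python3 -m creep '[{"delta_pos":[0,0,-0.15],"dr":[0,0,0],"jaw":1},{"delta_pos":[0,0,0],"dr":[0,0,0],"jaw":1},{"delta_pos":[0,0,0],"dr":[0,0,0],"jaw":1}]'
```

```text
time_s: 30.85
tcp_pos: [0.5344, 0.3386, 0.0277]
tool_rot: [-0.0, 0.695, 0.719, -0.001]
contact_force: [-0.2, -0.4, -1.9]
gripper_width: 0.0443
time_s: 31.15
tcp_pos: [0.5353, 0.3391, 0.0276]
tool_rot: [0.0, 0.695, 0.719, 0.001]
contact_force: [-0.6, -0.3, -1.8]
gripper_width: 0.0447
```

```bash
python3 -m creep '[{"delta_pos":[0,0,-0.15],"dr":[0,0,0],"jaw":1},{"delta_pos":[0,0,0],"dr":[0,0,0],"jaw":1}]';python3 -m creep '[{"delta_pos":[0,0,-0.1],"dr":[0,0,0],"jaw":1},{"delta_pos":[0,0,0],"dr":[0,0,0],"jaw":1}]'
```

```text
time_s: 31.35
tcp_pos: [0.5348, 0.3388, 0.0254]
tool_rot: [0.0, 0.695, 0.719, 0.0]
contact_force: [0.1, -0.6, -1.3]
gripper_width: 0.0445
time_s: 31.55
tcp_pos: [0.5349, 0.3389, 0.0248]
tool_rot: [0.0, 0.695, 0.719, 0.0]
contact_force: [-1.4, -0.3, 2.7]
gripper_width: 0.0442
```

```bash
python3 -m creep '[{"delta_pos":[0,0,0],"dr":[0,0,0],"jaw":0.46},{"delta_pos":[0,0,0],"dr":[0,0,0],"jaw":0.38},{"delta_pos":[0,0,0],"dr":[0,0,0],"jaw":0.25},{"delta_pos":[0,0,0],"dr":[0,0,0],"jaw":0.2}]'
python3 - <<'E'
from h import *
snap('wrist','w28'); s=env.state(); print(s['tcp_pos'],s['contact_force'],s['gripper_width'])
E
```

```text
time_s: 31.95
tcp_pos: [0.5349, 0.3389, 0.0244]
tool_rot: [0.0, 0.695, 0.719, 0.0]
contact_force: [0.0, 0.0, 0.1]
gripper_width: 0.0682
[0.5348621  0.33884024 0.02440224] [-0.1799858   0.21776858  0.36758984] 0.06822033625896409
```

View pics/w28.png

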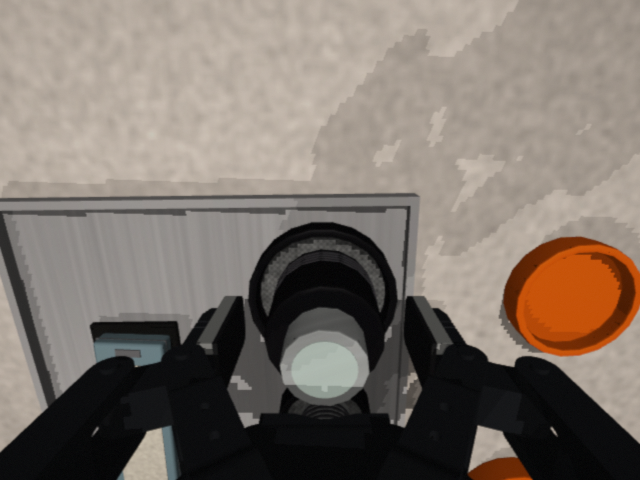

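Released; rise straight up and verify.

```bash
python3 -m creep '[{"delta_pos":[0,0,1],"dr":[0,0,0],"jaw":0.2},{"delta_pos":[0,0,3],"dr":[0,0,0],"jaw":0.2},{"delta_pos":[0,0,4],"dr":[0,0,0],"jaw":0.2},{"delta_pos":[0,0,4],"dr":[0,0,0],"jaw":0.2},{"delta_pos":[0,0,4],"dr":[0,0,0],"jaw":0.2}]'
python3 -m creep '[{"delta_pos":[0,2,3],"dr":[0,0,0],"jaw":0.2},{"delta_pos":[-3,-4,2],"dr":[0,0,0],"jaw":0.2},{"delta_pos":[-2,-3,0],"dr":[0,0,0],"jaw":0.2},{"delta_pos":[0,0,0],"dr":[0,0,0],"jaw":0.2},{"delta_pos":[0,0,0],"dr":[0,0,0],"jaw":0.2}]'
python3 - <<'E'
from rect import *
from scipy.optimize import least_squares
snap('wrist','w29');snap('side','s29');snap('scene','c29')
p,d,K,T=load('w29');X=cloud(d,K,T)[d>0]
for n,x,y,r,zt,h in [('slim',.5378,.2666,.013,.052,.076),('stubby',.5403,.1952,.018,.052,.068),('eye',.5345,.3388,.023,.05,.068)]:
    P=X[np.hypot(X[:,0]-x,X[:,1]-y)<.03]; Q=P[(P[:,2]>.022)&(P[:,2]<zt)&(np.hypot(P[:,0]-x,P[:,1]-y)<r+.006)]
    s=least_squares(lambda c:np.hypot(Q[:,0]-c[0],Q[:,1]-c[1])-r,[x,y],loss='soft_l1',f_scale=.001)
    print(n,len(Q),np.round(s.x,4),'off cup mm',np.round(1000*np.hypot(*(s.x-[x,y])),1),'top %.4f'%np.percentile(P[:,2],99.5))
E
python3 fit.py s29 c29 2>&1 | grep sleeve
```

```text
time_s: 32.5
tcp_pos: [0.5347, 0.3388, 0.1868]
tool_rot: [0.0, 0.695, 0.719, 0.0]
contact_force: [0.4, 0.4, 0.9]
gripper_width: 0.0682
time_s: 33.0
tcp_pos: [0.487, 0.2915, 0.234]
tool_rot: [0.0, 0.695, 0.719, 0.001]
contact_force: [1.5, -0.2, 0.3]
gripper_width: 0.0685
slim 235 [0.5391 0.2668] off cup mm 1.4 top 0.3165
stubby 432 [0.5412 0.1946] off cup mm 1.1 top 0.0698
eye 162 [0.5362 0.3388] off cup mm 1.7 top 0.0702
s29 sleeve 381 axis [ 0.5566 -0.1544] rms 0.0031 top z 0.0602 topcentroid [ 0.556  -0.1553]
c29 sleeve 312 axis [ 0.5582 -0.1517] rms 0.0031 top z 0.0640 topcentroid [ 0.5599 -0.1516]
```

View pics/w29.png

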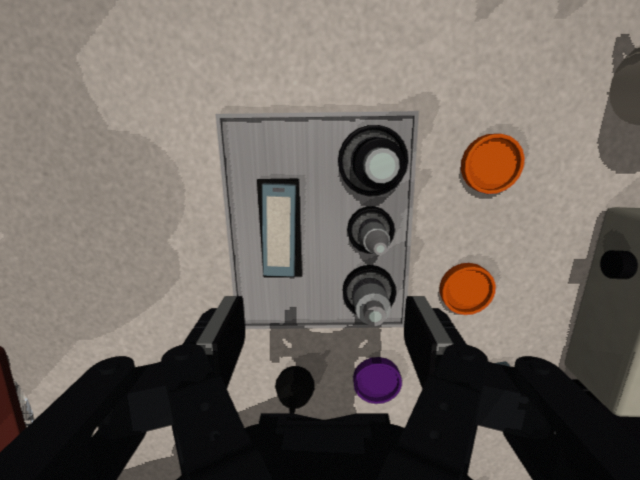

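View pics/s29.png

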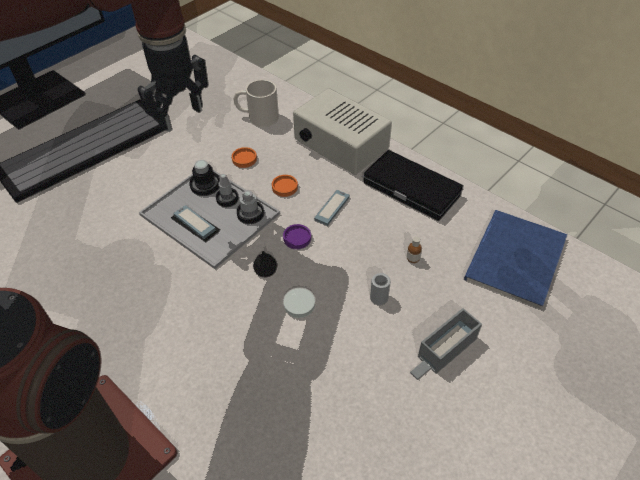

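```bash
python3 - <<'E'
from station import env
s=env.state(); print(abs(s['qvel']).max(),s['contact_force']); print(env.hand_in())
E
```

```text
0.010537602162104087 [ 0.22584149 -0.3817316  -1.05955515]
the job is handed in; nothing more can be done
None
```

I laid out the tray and handed the job in at about 33 s of the 109 s allowed; the hand-in itself gave no verdict.

- **Slide case:** I drew the bottom case level out of the feeder by 85 mm, turned it a quarter turn and released it on the pad. The wrist view afterwards showed it flat and aligned, about 2 mm from the pad's centre. The fingertips reached the pad first, so I released it slightly high and it settled a few millimetres onto the pad.
- **Lenses:** I then stood the slim objective in the small cup, the stubby in the medium and the eyepiece in the large. I lowered each one until the force showed it touching the cup floor, then released it.
- **Last checks on the lenses:** The final wrist depth fit put their axes 1.1 to 1.7 mm from the cup centres. The tops of the stubby and eyepiece read 70 mm, about 2 mm above nominal, and the cameras read high by the same amount before the move. The slim's top reading was spoilt by the gripper in view, but its axis fit and the pictures show it upright on the floor.
- **Look-alikes:** The sleeve measured unmoved to within 0.5 mm before and after. The loose case I checked only by eye, and it looks unmoved in the side picture.
- **Disagreement between cameras:** The side camera read positions 2 to 5 mm off from the wrist camera, so I trusted the wrist camera, which agreed with itself across several poses.

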